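Clear the sorting tray, tip the spare knobs out and dock the jug

ROBOT

A 6-joint arm with a two-finger parallel gripper is mounted at the origin on the work surface. World frame = base frame: x ahead of the robot, y to its left, z up, the work surface at z = 0. Lengths are in m, angles in degrees, forces in N, time in s.
With the tool pointing down it reaches from about 0.35 to 0.85 m from the base axis. Payload 8.1 kg.
Tool frame: the origin (TCP) lies midway between the tips of the shut fingers; the grasp point (between the pads) lies 19 mm behind it; z points along the fingers, y is the line along which they close (so a half turn about z gives the same grasp; the last joint's range is limited). The gripper opens to 85 mm and grips with 20 to 120 N. Pads are 22 mm wide; open, the fingers measure 114 mm over their backs; the gripper's body (76 mm by 85 mm) begins 54 mm behind the grasp point. The pads swing forward as they close: fully open they stand 13 mm farther back than shut.
Start: joints at [72.399, 7.471, 85.268, -0, 87.261, -4.893], TCP at [0.132, 0.585, 0.231] pointing down, gripper open.
Joint ranges: [-169.43, 169.43], [-51.17, 129.36], [1.28, 143.12], [-76.62, 256.62], [0, 156.53], [-152.29, 152.29]. Speed limits (degrees/s): [136.94, 136.94, 159.86, 180, 180, 180].

INTERFACE

Orientations are given as a 3x3 rotation matrix whose columns are the frame's x, y, z axes.
In Python, from rig import bot gives the robot as it stands.
- The arm moves only by the tool send_rows, never from a script. Its argument "plan" is a list that holds one entry, the list of rows, each a list of 7 numbers: the turn, a rotation vector about the tool's x, y, z normalised to -1 to 1, where 1 is 60 degrees, then the shift along the tool's x, y, z normalised to -1 to 1, where 1 is 0.25 m, then the gripper command: -1 is shut, 1 is fully open, values between are in proportion. In form: [[[ax, ay, az, dx, dy, dz, jaw], ...]]. A call has 1 to 8 rows; each row is the pose to reach, as a shift and turn from the pose commanded when the call began, along the tool's axes at that moment; what a row does not reach only later rows make up. A row lasts 1/12 s, in which the tool goes at most 41.7 mm and 7.16 degrees, less where a joint would pass 70% of its speed; a pose out of reach is approached as far as the arm can. A call with a number of a shift or a turn outside -1 to 1 is refused whole. A call with a gripper value outside its range is refused whole. The fingers move at their own pace and stop on an object; the grip force is fixed at half the most. Time passes only in rows, so rows that repeat a pose let the fingers close. It gives the time, the measured TCP pose, the force, the opening and the grip force at its end, in the units of the state.
- bot.sense(): the state, without advancing time (a new reading comes with each control period).
- bot.read_camera(name): name is "side" or "top"; returns a dict with "color" (400x640x3 uint8, red, green, blue), "intrinsics" (3x3 intrinsics, pixels), "extrinsics" (4x4, takes a point from camera to world coordinates). Camera axes: x right, y down, z forward; pixel columns grow to the right and rows downward; lengths in m; the calibration is good to about 2 mm. A picture is of the moment at which its call begins. There is no depth.
- bot.finish_job(): hands the job in; it is judged then, once.
The state is a dict: "time": time; "joint_positions": joint angles; "qvel": joint speeds; "joint_efforts": joint torques, N m; "tcp_pos": TCP position; "orientation": TCP orientation; "force": force on the tool from outside, world axes, zero at the start; "wrist_torque": the same for the moment, N m; "width": opening from 0.0 (shut) to 1.0 (fully open); "finger_force": force on a finger pad.
Only numpy, scipy, OpenCV 4.12 (cv2) and the standard library are available. Lean on these libraries where they do the work, as an engineer would, in place of code of your own. Each camera call takes 0.05 s, during which the arm holds its last target. There are 200 camera calls.

TASK

Get the spare control knobs ready for sorting. First clear the tray: take the test probe that lies across it and lay it fully down in both forks of its cradle, either way round. Then tip all four knobs out of the jug into the tray, and stand the empty jug upright inside the rim of its round dock, leaving the other things on the bench alone.

Things in the scene. Friction and masses are not known exactly. Their poses are not given: they have to be found in the camera images.
- probe_mid (a point): test probe: black square bar 26 x 26, 170 long (along its x), with a 38 diameter disc guard at its +x end and a thin steel tip 30 long beyond; 0.14 kg. Point: centre of the bar, half-way up. At the start it lies flat across the tray on the rims of the two long walls, its underside 50 above the bench.
- cradle_seat (a point): probe cradle, fixed: two upright forks 8 thick at x = +-45 of its own x, each with a slot 34 wide (in y) open upward, floor 75 and straight sides to 97 above the bench, flared to 110. Between the forks is 82 free, down to 8 above the bench. Point: where probe_mid lies when the probe is fully down in both slots, 88 above the bench, the bar along the cradle's x.
- jug_mid (a point): open metal jug, tapered: outer diameter 84 at the foot, 104 at the rim, 105 tall, wall 3, 0.25 kg. Point: on its axis, half-way up (52.5 above its underside); z points from foot to mouth, the handle is on its -x side. It starts upright on the bench with the four knobs inside.
- jug_mouth (a point): centre of the jug's mouth, on its axis at rim height, 105 above its underside
- jug_handle (a point): grip point in the jug's black D handle: 87 from the axis towards the jug's -x, 80 above the underside. The D lies in the jug's x-z plane, 14 thick (in y): upright bar 81 to 97 from the axis, 28 to 100 above the underside, joined to the wall by bars at 86-100 and 28-40. Pinch it across the 14 from above.
- dock_seat (a point): jug dock, fixed: round black rubber mat 124 diameter with a raised rim 14 tall; the recess inside the rim is 102 diameter, its floor 5 above the bench. Point: centre of the recess floor.
- tray: sorting tray, fixed: open grey box 200 (along its x) x 150 (along its y) x 50 tall, walls and floor 5 thick. Origin at the centre of its underside, on the bench.
- knob0_mid (a point): black control knob, 34 diameter, 25 tall, 22 g, one of four alike; the point is its centre
- knob1_mid (a point): black control knob, 34 diameter, 25 tall, 22 g, one of four alike; the point is its centre
- knob2_mid (a point): black control knob, 34 diameter, 25 tall, 22 g, one of four alike; the point is its centre
- knob3_mid (a point): black control knob, 34 diameter, 25 tall, 22 g, one of four alike; the point is its centre
- meter: bystander, to be left alone: grey hand-held meter, 85 x 170 x 38, lying flat with its length along its own y
- screwdriver: bystander, to be left alone: screwdriver with a black handle, about 200 long, lying flat
- weight: bystander, to be left alone: steel knobbed weight, 50 diameter, 68 tall
- tape: bystander, to be left alone: cardboard-brown tape roll lying flat, 90 diameter, 24 tall

How it is judged:
By the outcome, as a careful person would: the job done as asked, in the order asked, and still so for the second after the job is handed in, with the robot touching nothing.
It also fails if it takes over 69 s, if anything falls off the work surface, if the arm or the gripper's body presses on something with over 40 N, if the wrist force passes 120 N, or if a joint passes its speed limit or range.

## Working session

There is one attempt and no reset: what is moved stays moved. The work goes in short steps, Python scripts to look and compute and a tool call to move; the robot and the scene stay as the last step left them, time stands still between calls to the robot, and variables do not carry over. Pictures are saved under pics/ and viewed, at most 10 in all, crops included, and the job is handed in when it is done.

Besides the shell and the picture viewer there is one more tool, called after "Request:" by a JSON object that holds its "name" and its "arguments", one argument or row to a line. send_rows: Moves the arm, as the interface text tells. Its arguments: {"type":"object","properties":{"plan":{"type":"array","items":{"type":"array","items":{"type":"array","items":{"type":"number"}}}}},"required":["plan"]}

```bash
mkdir -p pics; ls; python3 - <<'E'
from rig import bot
import cv2,numpy as np
s=bot.sense();print(s['time'],s['tcp_pos'],np.round(s['orientation'],3))
for n in('top','side'):
    c=bot.read_camera(n);cv2.imwrite(f'pics/{n}0.png',c['color'][:,:,::-1]);print(n,np.round(c['intrinsics'],1).tolist(),np.round(c['extrinsics'],3).tolist())
E
```

```text
pics
0.0 [0.13181064 0.58477674 0.23020529] [[-0.975  0.22  -0.001]
 [ 0.22   0.975 -0.002]
 [ 0.    -0.002 -1.   ]]
top [[380.4, 0.0, 322.1], [0.0, 380.4, 199.0], [0.0, 0.0, 1.0]] [[0.004, -0.986, 0.165, 0.335], [-1.0, -0.004, 0.001, -0.019], [-0.001, -0.165, -0.986, 1.002], [0.0, 0.0, 0.0, 1.0]]
side [[412.6, 0.0, 323.1], [0.0, 412.6, 201.7], [0.0, 0.0, 1.0]] [[-0.755, -0.489, 0.437, 0.108], [-0.656, 0.567, -0.498, 0.427], [-0.004, -0.662, -0.749, 0.768], [0.0, 0.0, 0.0, 1.0]]
```

View pics/top0.png

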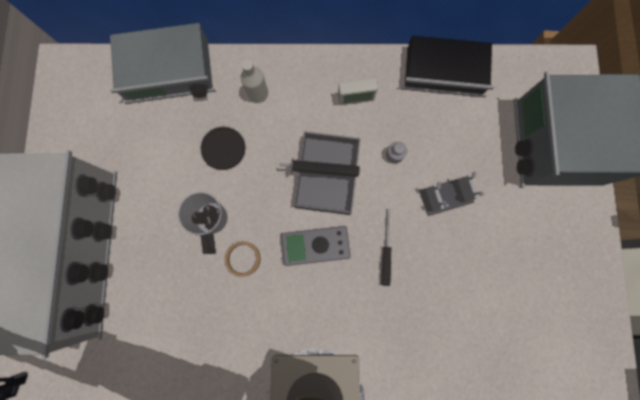

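View pics/side0.png

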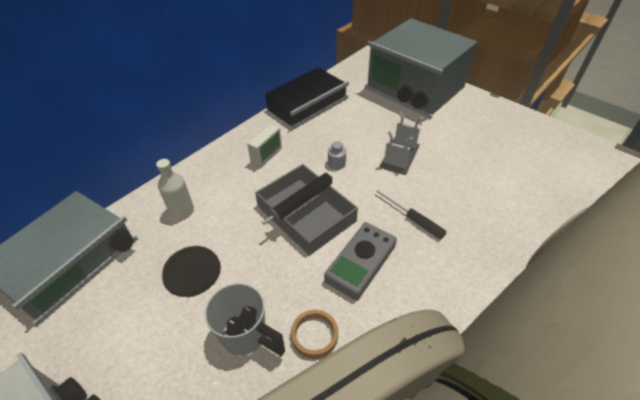

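The top view shows the dock at (223,148), the jug at (203,215) with its handle at (208,243), and the tray at (327,172). The probe lies across the tray from (280,168) to (358,170), and the cradle is at (448,195). The side view agrees. Next I'll zoom in.

```bash
cat > h.py <<'E'
import numpy as np,cv2
from rig import bot
def proj(c,P):
    E=c['extrinsics'];p=(np.asarray(P,float)-E[:3,3])@E[:3,:3];q=p@c['intrinsics'].T;return q[...,:2]/q[...,2:]
def ray(c,uv,z):
    uv=np.atleast_2d(np.asarray(uv,float));E=c['extrinsics']
    d=np.c_[uv,np.ones(len(uv))]@np.linalg.inv(c['intrinsics']).T@E[:3,:3].T
    return E[:3,3]+d*((z-E[2,3])/d[:,2])[:,None]
E
python3 - <<'E'
import cv2,numpy as np
a=cv2.imread('pics/top0.png')[120:280,180:480]
b=cv2.imread('pics/side0.png')[110:370,150:430]
def up(x,s):return np.clip(cv2.resize(x,None,fx=s,fy=s,interpolation=cv2.INTER_CUBIC).astype(float)*1.5,0,255).astype('uint8')
cv2.imwrite('pics/topc.png',up(a,8/3));cv2.imwrite('pics/sidec.png',up(b,2.3))
E
```

```text
(no output)
```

View pics/topc.png

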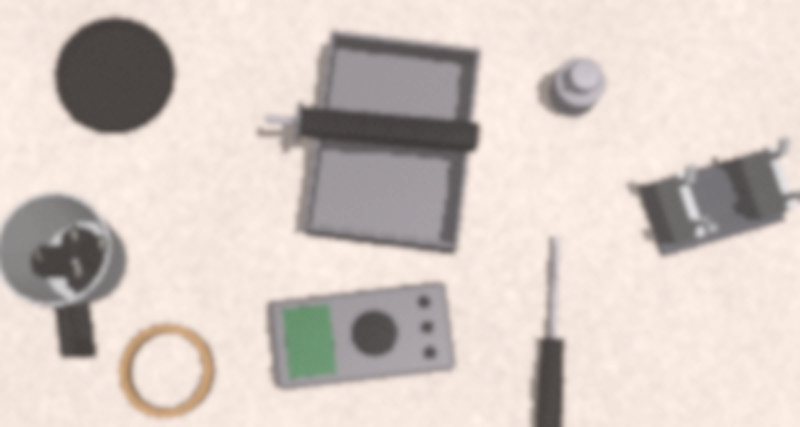

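View pics/sidec.png

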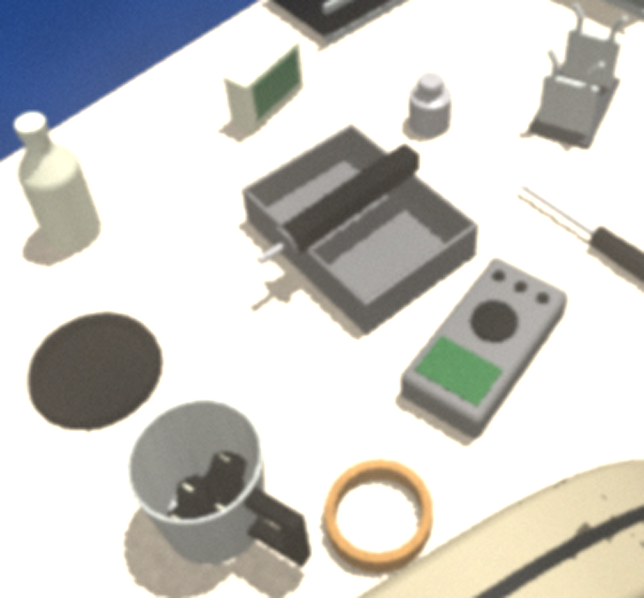

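The crops show the probe with its guard and tip on the left, which is +y. The jug handle points towards the robot. In the top crop the fork prongs are near (690,172) and (712,230), and (783,145) and (797,200). Next I'll measure with masks and zoom in on the cradle.

```bash
cat > m.py <<'E'
from h import *
t=bot.read_camera('top');s=bot.read_camera('side')
img=t['color'];g=img.max(2)
def blob(c,lo,box,hi=None):
    u0,v0,u1,v1=box;m=np.zeros(c['color'].shape[:2],'uint8');m[v0:v1,u0:u1]=(c['color'].max(2)[v0:v1,u0:u1]<lo)*255
    cs,_=cv2.findContours(m,cv2.RETR_EXTERNAL,cv2.CHAIN_APPROX_NONE);return max(cs,key=cv2.contourArea)
print('levels bar',g[169,325],'tray floor',g[150,325],'tray wall',g[140,357],'bench',g[230,260],'dock',g[148,223],'handle',g[245,208])
d=blob(t,90,(195,120,250,172));e=cv2.fitEllipse(d);print('dock',e,ray(t,e[0],.014))
P=ray(t,d[:,0,:],.014)[:,:2].astype('float32');print(' circle',cv2.minEnclosingCircle(P))
b=blob(t,50,(285,155,366,180));r=cv2.minAreaRect(ray(t,b[:,0,:],.076)[:,:2].astype('float32')*1000);print('bar',r,cv2.boxPoints(r).round())
h=blob(t,70,(195,232,222,258));print('handle px',cv2.minAreaRect(h),cv2.boxPoints(cv2.minAreaRect(h)).round(1).tolist())
def up(x,s):return np.clip(cv2.resize(x[:,:,::-1],None,fx=s,fy=s,interpolation=cv2.INTER_CUBIC).astype(float)*1.4,0,255).astype('uint8')
def tile(c,u,v,w,hh,s):
    x=up(c['color'][v:v+hh,u:u+w],s)
    for k in range(0,w,10):cv2.putText(x,str(u+k),(k*s,8),0,.3,(0,0,255),1);cv2.line(x,(k*s,10),(k*s,14),(0,0,255),1)
    for k in range(0,hh,10):cv2.putText(x,str(v+k),(0,k*s+4),0,.3,(255,0,0),1)
    return x
A=np.hstack([tile(t,410,165,80,56,5),tile(s,375,105,80,75,5)[:280]])
B=np.hstack([tile(t,175,190,80,64,5),tile(s,200,280,80,80,5)[:320]])
cv2.imwrite('pics/z1.png',np.vstack([A,B]))
E
python3 m.py
```

```text
levels bar 48 tray floor 104 tray wall 71 bench 162 dock 51 handle 49
dock ((222.56533813476562, 147.8610076904297), (41.61748504638672, 43.217716217041016), 74.588134765625) [[0.63873934 0.25080128 0.014     ]]
 circle ((0.6396030783653259, 0.250641405582428), 0.05993569269776344)
bar ((566.3561401367188, -25.486007690429688), (155.73583984375, 24.441980361938477), 84.89515686035156) [[ 547. -102.]
 [ 572. -104.]
 [ 585.   51.]
 [ 561.   53.]]
handle px ((207.73849487304688, 243.40773010253906), (18.605209350585938, 11.039091110229492), 82.87498474121094) [[201.10000610351562, 234.89999389648438], [212.10000610351562, 233.5], [214.39999389648438, 252.0], [203.39999389648438, 253.3000030517578]]
```

View pics/z1.png

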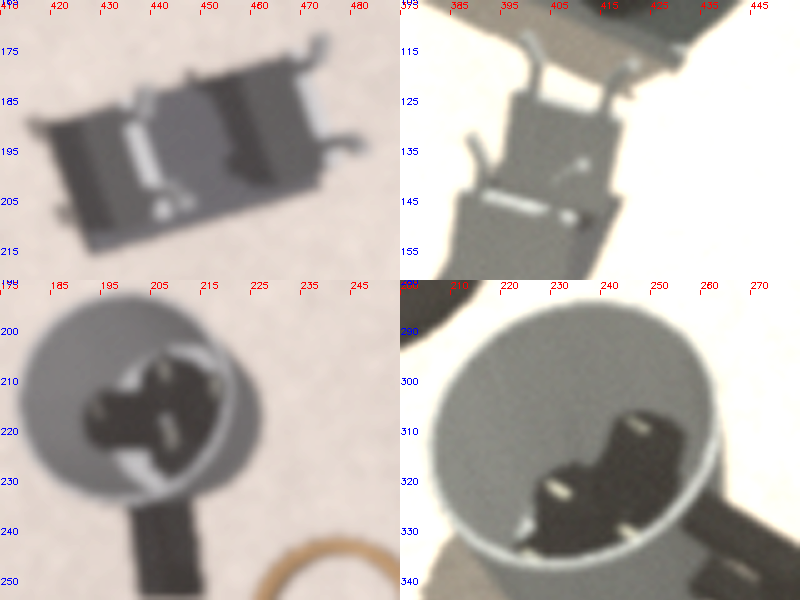

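The zoom shows the bright slot floors at z=75 mm. In the top view they are at about (438.6,196) and (472.2,186.5); in the side view, (398.3,145.2) and (407.7,125.3). The jug rim is centred at about (200.3,213.8) in the top view and (234.7,310.7) in the side view.

```bash
cat > m2.py <<'E'
from h import *
t=bot.read_camera('top');s=bot.read_camera('side')
def tri(a,b):
    A=[]
    for c,uv in((t,a),(s,b)):
        E=c['extrinsics'];o=E[:3,3];d=ray(c,uv,0)[0]-o;d/=np.linalg.norm(d);A.append((np.eye(3)-np.outer(d,d),o))
    M=sum(x for x,_ in A);return np.linalg.solve(M,sum(x@o for x,o in A)).round(4)
L=ray(t,(438.6,196),.075)[0];R=ray(t,(472.2,186.5),.075)[0]
L2=ray(s,(398.3,145.2),.075)[0];R2=ray(s,(407.7,125.3),.075)[0]
for x in(L,R,L2,R2):print('fork',x.round(4))
print('tri',tri((438.6,196),(398.3,145.2)),tri((472.2,186.5),(407.7,125.3)))
for l,r in((L,R),(L2,R2)):print('seat',((l+r)/2).round(4),'len',np.linalg.norm(l-r),'ang',np.degrees(np.arctan2(*(r-l)[1::-1])))
print('jug mouth top',ray(t,(200.3,213.8),.105),'side',ray(s,(234.7,310.7),.105),tri((200.3,213.8),(234.7,310.7)))
print('handle outer',ray(t,(208.9,252.5),.1),'inner',ray(t,(206.8,234.3),.1))
e=proj(s,[[.566,-.025,.076]]);print(e)
# bar full mask looser
img=t['color'].max(2);
m=np.zeros(img.shape,'uint8');m[155:180,285:366]=(img[155:180,285:366]<56)*255
cs,_=cv2.findContours(m,0,1);c=max(cs,key=cv2.contourArea);r=cv2.minAreaRect(ray(t,c[:,0,:],.076)[:,:2].astype('float32')*1000);print('bar',r,cv2.boxPoints(r).round(1).tolist())
# tray outline
for n,uv in dict(tl=(304.5,133),tr=(359,138.5),br=(350.5,213.5),bl=(292,207.5)).items():print(n,ray(t,uv,.05).round(4))
E
python3 m2.py
```

```text
fork [ 0.4985 -0.3064  0.075 ]
fork [ 0.5228 -0.391   0.075 ]
fork [ 0.4923 -0.3032  0.075 ]
fork [ 0.5189 -0.387   0.075 ]
tri [ 0.4978 -0.3094  0.0683] [ 0.5233 -0.3938  0.0689]
seat [ 0.5106 -0.3487  0.075 ] len 0.0880129364200129 ang -73.97492376767828
seat [ 0.5056 -0.3451  0.075 ] len 0.08792603003280554 ang -72.38344907828404
jug mouth top [[0.44799562 0.27119057 0.105     ]] side [[0.44429838 0.27839844 0.105     ]] [0.45   0.2754 0.0929]
handle outer [[0.35710441 0.24738415 0.1       ]] inner [[0.399782   0.25462811 0.1       ]]
[[302.75241897 191.72061138]]
bar ((566.001708984375, -25.008224487304688), (160.452880859375, 29.540578842163086), 86.37660217285156) [[546.2000122070312, -104.0999984741211], [575.7000122070312, -106.0], [585.7999877929688, 54.099998474121094], [556.2999877929688, 56.0]]
tl [[0.6688 0.0286 0.05  ]]
tr [[ 0.6543 -0.1137  0.05  ]]
br [[ 0.4572 -0.0899  0.05  ]]
bl [[0.4719 0.058  0.05  ]]
```

```bash
cat >> h.py <<'E'
from scipy.spatial.transform import Rotation as Ro
def down(yaw): # tool down, tool y along yaw deg
    a=np.radians(yaw);y=np.array([np.cos(a),np.sin(a),0]);z=np.array([0,0,-1.]);return np.c_[np.cross(y,z),y,z]
def go(*tg,grip=True,p0=None,R0=None):
    """targets (grasp point xyz, R); prints rel rows from current pose"""
    s=bot.sense();p=np.array(s['tcp_pos']) if p0 is None else p0;R=np.array(s['orientation']) if R0 is None else R0
    print('t',round(s['time'],2),'tcp',p.round(4),'w',round(s['width'],3),'j',np.round(s['joint_positions'],1).tolist())
    for g,Rt in tg:
        q=np.array(g)+(0.019*Rt[:,2] if grip else 0)
        rv=Ro.from_matrix(R.T@Rt).as_rotvec(degrees=True)/60;d=R.T@(q-p)/.25
        print(rv.round(3).tolist(),d.round(3).tolist(),'dist',round(np.linalg.norm(q-p),3))
E
python3 -c "
from h import *
go(([.566,-.024,.2],down(-4.4)),([.566,-.024,.063],down(-4.4)))"
```

```text
t 0.3 tcp [0.1319 0.5851 0.2309] w 0.998 j [72.4, 7.5, 85.3, -0.0, 87.3, -4.9]
[-0.001, 0.0, 1.361] [-2.23, -1.995, 0.201] dist 0.75
[-0.001, 0.0, 1.361] [-2.23, -1.994, 0.749] dist 0.771
```

Request:
{"name": "send_rows", "arguments": {
  "plan": [
    [[0,0,0.5,-0.95,-0.85,0.05,1],[0,0,0.5,-0.95,-0.85,0.05,1],[0,0,0.5,-0.95,-0.85,0.05,1],[0,0,0.5,-0.95,-0.85,0.05,1],[0,0,0.5,-0.95,-0.85,0.05,1],[0,0,0.5,-0.95,-0.85,0.05,1],[0,0,0.5,-0.95,-0.85,0.05,1],[0,0,0.5,-0.95,-0.85,0.05,1]]
  ]
}}

```text
time: 0.97
tcp_pos: [0.3183, 0.323, 0.2188]
orientation: [[-0.734, 0.679, 0.001], [0.679, 0.734, -0.001], [-0.001, 0.0, -1.0]]
force: [0.4, -0.6, -0.0]
width: 1.001
finger_force: 0.0
```

```bash
python3 -c "
from h import *
go(([.566,-.024,.2],down(-4.4)),([.566,-.024,.063],down(-4.4)))"
```

```text
t 0.97 tcp [0.3183 0.323  0.2188] w 1.001 j [39.0, -15.6, 108.5, -0.1, 87.0, -8.2]
[0.001, 0.001, 0.86] [-1.67, -0.346, 0.153] dist 0.428
[0.001, 0.001, 0.86] [-1.669, -0.346, 0.701] dist 0.461
```

Request:
{"name": "send_rows", "arguments": {
  "plan": [
    [[0,0,0.5,-1.0,-0.2,0.1,1],[0,0,0.5,-1.0,-0.2,0.1,1],[0,0,0.5,-1.0,-0.2,0.1,1],[0,0,0.5,-1.0,-0.2,0.1,1],[0,0,0.5,-1.0,-0.2,0.1,1],[0,0,0.5,-1.0,-0.2,0.1,1],[0,0,0.5,-1.0,-0.2,0.1,1]]
  ]
}}

```text
time: 1.55
tcp_pos: [0.4691, 0.1143, 0.1932]
orientation: [[-0.293, 0.956, 0.001], [0.956, 0.293, -0.002], [-0.002, 0.0, -1.0]]
force: [-0.3, -0.3, 0.9]
width: 0.997
finger_force: 0.0
```

```bash
python3 -c "
from h import *
go(([.566,-.024,.12],down(-4.4)),([.566,-.024,.063],down(-4.4)))"
```

```text
t 1.55 tcp [0.4691 0.1143 0.1932] w 0.997 j [7.7, -9.8, 106.3, -0.1, 83.5, -9.3]
[0.0, 0.002, 0.357] [-0.641, 0.208, 0.37] dist 0.192
[0.0, 0.002, 0.357] [-0.641, 0.208, 0.598] dist 0.225
```

Request:
{"name": "send_rows", "arguments": {
  "plan": [
    [[0,0,0.357,-0.64,0.21,0.32,1],[0,0,0.357,-0.64,0.21,0.32,1],[0,0,0.357,-0.64,0.21,0.32,1],[0,0,0.357,-0.64,0.21,0.32,1],[0,0,0.357,-0.64,0.21,0.32,1],[0,0,0.357,-0.64,0.21,0.32,1],[0,0,0.357,-0.64,0.21,0.32,1]]
  ]
}}

```text
time: 2.13
tcp_pos: [0.5639, -0.0183, 0.1128]
orientation: [[0.074, 0.997, -0.002], [0.997, -0.074, 0.001], [0.0, -0.002, -1.0]]
force: [-0.7, -0.1, 1.0]
width: 1.001
finger_force: 0.0
```

```bash
cat > tile.py <<'E'
from h import *
def tile(c,u,v,w,hh,s):
    x=np.clip(cv2.resize(c['color'][v:v+hh,u:u+w][:,:,::-1],None,fx=s,fy=s,interpolation=cv2.INTER_CUBIC).astype(float)*1.5,0,255).astype('uint8')
    for k in range(0,w,10):cv2.putText(x,str(u+k),(k*s,8),0,.3,(0,0,255),1);cv2.line(x,(k*s,10),(k*s,14),(0,0,255),1)
    for k in range(0,hh,10):cv2.putText(x,str(v+k),(0,k*s+4),0,.3,(255,0,0),1)
    return x
E
python3 -c "
from tile import *
go(([.566,-.024,.063],down(-4.4)))
t=bot.read_camera('top');s=bot.read_camera('side')
cv2.imwrite('pics/z2.png',np.hstack([tile(t,270,110,100,120,4),tile(s,240,110,100,120,4)]))"
```

```text
t 2.13 tcp [ 0.5639 -0.0183  0.1128] w 1.001 j [-7.1, 7.1, 98.3, 0.0, 74.7, -2.8]
[-0.002, -0.0, 0.003] [-0.022, 0.011, 0.275] dist 0.069
```

View pics/z2.png

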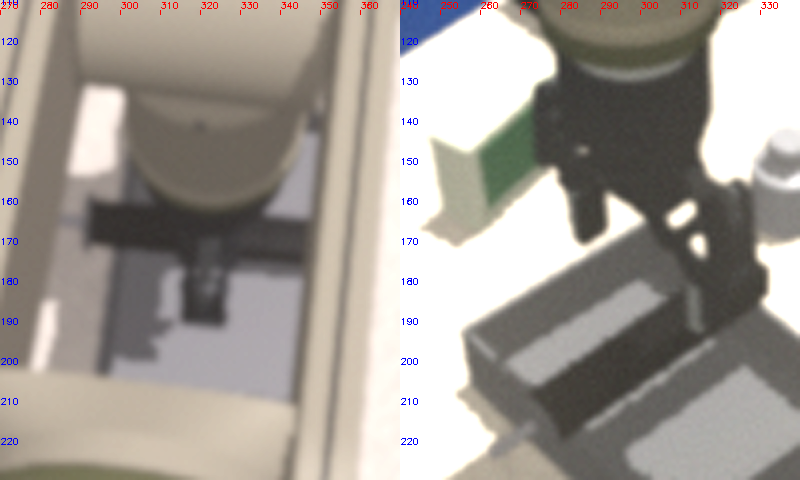

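The fingers straddle the bar in both views: the near finger is at about (322,185) in the top view and the bar runs from (290,165) to (345,170). I'll descend and close.

Request:
{"name": "send_rows", "arguments": {
  "plan": [
    [[0,0,0,-0.02,0.01,0.14,1],[0,0,0,-0.02,0.01,0.275,1],[0,0,0,-0.02,0.01,0.275,1],[0,0,0,-0.02,0.01,0.275,1],[0,0,0,-0.02,0.01,0.275,-1],[0,0,0,-0.02,0.01,0.275,-1],[0,0,0,-0.02,0.01,0.275,-1],[0,0,0,-0.02,0.01,0.275,-1]]
  ]
}}

```text
time: 2.9
tcp_pos: [0.5679, -0.0228, 0.0471]
orientation: [[0.072, 0.997, 0.003], [0.997, -0.072, -0.0], [-0.0, 0.003, -1.0]]
force: [-0.2, -0.2, 0.1]
width: 0.453
finger_force: 0.0
```

Request:
{"name": "send_rows", "arguments": {
  "plan": [
    [[0,0,0,0,0,0,-1],[0,0,0,0,0,0,-1],[0,0,0,0,0,-0.1,-1],[0,0,0,0,0,-0.25,-1],[0,0,0,0,0,-0.4,-1],[0,0,0,0,0,-0.5,-1],[0,0,0,0,0,-0.5,-1]]
  ]
}}

```text
time: 3.48
tcp_pos: [0.5703, -0.0234, 0.1778]
orientation: [[0.072, 0.997, 0.011], [0.997, -0.072, -0.001], [-0.001, 0.011, -1.0]]
force: [0.6, -1.0, -0.1]
width: 0.296
finger_force: 59.3
```

```bash
python3 -c "
from h import *
go(([.508,-.347,.155],down(17)),([.508,-.347,.088],down(17)))"
```

```text
t 3.48 tcp [ 0.5703 -0.0234  0.1778] w 0.296 j [-7.5, 4.1, 94.5, -0.0, 80.8, -3.4]
[0.01, 0.003, -0.352] [-1.309, -0.157, 0.166] dist 0.332
[0.01, 0.003, -0.352] [-1.309, -0.16, 0.434] dist 0.347
```

Request:
{"name": "send_rows", "arguments": {
  "plan": [
    [[0,0,-0.3,-1,-0.12,0,-1],[0,0,-0.3,-1,-0.12,0,-1],[0,0,-0.3,-1,-0.12,0,-1],[0,0,-0.3,-1,-0.12,0,-1],[0,0,-0.3,-1,-0.12,0,-1],[0,0,-0.3,-1,-0.12,0,-1],[0,0,-0.3,-1,-0.12,0,-1]]
  ]
}}

```text
time: 4.07
tcp_pos: [0.5163, -0.2757, 0.1692]
orientation: [[-0.236, 0.972, -0.001], [0.972, 0.236, -0.002], [-0.002, -0.002, -1.0]]
force: [0.5, -0.7, -1.6]
width: 0.294
finger_force: 59.2
```

```bash
python3 -c "
from h import *
go(([.508,-.347,.155],down(17)),([.508,-.347,.088],down(17)))"
```

```text
t 4.07 tcp [ 0.5163 -0.2757  0.1692] w 0.294 j [-33.0, 7.3, 92.0, -0.1, 80.7, -46.6]
[-0.002, 0.002, -0.056] [-0.269, -0.099, 0.134] dist 0.079
[-0.002, 0.002, -0.056] [-0.269, -0.099, 0.402] dist 0.123
```

Request:
{"name": "send_rows", "arguments": {
  "plan": [
    [[0,0,-0.056,-0.27,-0.1,0.17,-1],[0,0,-0.056,-0.27,-0.1,0.17,-1],[0,0,-0.056,-0.27,-0.1,0.17,-1],[0,0,-0.056,-0.27,-0.1,0.17,-1],[0,0,-0.056,-0.27,-0.1,0.17,-1]]
  ]
}}

```text
time: 4.48
tcp_pos: [0.5101, -0.341, 0.1266]
orientation: [[-0.295, 0.955, -0.001], [0.955, 0.295, 0.002], [0.002, -0.001, -1.0]]
force: [0.6, 0.3, -1.1]
width: 0.294
finger_force: 59.2
```

```bash
python3 -c "
from tile import *
go(([.508,-.347,.088],down(17)))
t=bot.read_camera('top');s=bot.read_camera('side')
cv2.imwrite('pics/z3.png',np.hstack([tile(t,405,140,95,100,4),tile(s,355,75,100,100,4)]))"
```

```text
t 4.48 tcp [ 0.5101 -0.341   0.1266] w 0.294 j [-38.6, 13.6, 89.5, 0.0, 77.0, -55.8]
[-0.001, -0.002, 0.003] [-0.021, -0.015, 0.23] dist 0.058
```

View pics/z3.png

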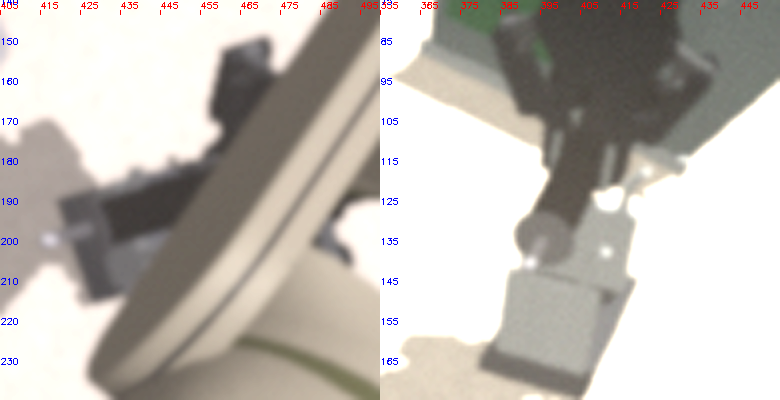

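```bash
python3 -c "
from h import *
s=bot.read_camera('side');t=bot.read_camera('top')
st=bot.sense();p=np.array(st['tcp_pos']);R=np.array(st['orientation']);g=p-.019*R[:,2];ax=R[:,0]
print(g,ax)
for k in(.06,.075,.08,.085,.09,.115):print(k,proj(s,g+k*ax).round(1),proj(t,g+k*ax).round(1))
im=s['color'];sub=im[118:150,380:412].astype(int)
print(sub[16,:,0]);print(t['color'][197,408:450,0])
E=s['extrinsics']
for d in([.005,0,0],[0,.005,0]):print((proj(s,g+.085*ax+d)-proj(s,g+.085*ax)).round(2))
"
```

```text
[ 0.51139851 -0.34076089  0.14762553] [-0.29760488  0.95468836 -0.00120971]
0.06 [397.2 125.9] [438.2 192.6]
0.075 [395.4 129.5] [432.1 194.5]
0.08 [394.8 130.8] [430.  195.1]
0.085 [394.1 132. ] [427.9 195.8]
0.09 [393.5 133.3] [425.9 196.4]
0.115 [390.3 139.6] [415.5 199.6]
[242 241 242 241 241 241 238 220 158 106  93  92  93 102 105 109 103  93
  89  91  92  91  96 107 117 117 118 118 118 119 119 119]
[116 117 117 118 118 118 116 117 119 118 113 103  97  90  88  88  87  87
  85  80  72  66  65  66  59  50  46  44  43  43  46  49  51  56  57  61
  64  68  71  71  72  73]
[-1.76 -0.88]
[-1.21  1.03]
```

```bash
python3 -c "
from h import *
go(([.511,-.345,.110],down(17)),([.511,-.345,.088],down(17)))"
```

```text
t 4.68 tcp [ 0.5114 -0.3408  0.1286] w 0.296 j [-38.5, 13.5, 89.4, 0.0, 77.0, -55.8]
[0.001, 0.001, 0.005] [-0.015, -0.007, 0.151] dist 0.038
[0.001, 0.001, 0.005] [-0.015, -0.007, 0.239] dist 0.06
```

Request:
{"name": "send_rows", "arguments": {
  "plan": [
    [[0,0,0.005,-0.015,-0.006,0.06,-1],[0,0,0.005,-0.015,-0.006,0.12,-1],[0,0,0.005,-0.015,-0.006,0.17,-1],[0,0,0.005,-0.015,-0.006,0.21,-1],[0,0,0.005,-0.015,-0.006,0.235,-1],[0,0,0.005,-0.015,-0.006,0.235,-1],[0,0,0.005,-0.015,-0.006,0.235,-1]]
  ]
}}

```text
time: 5.27
tcp_pos: [0.511, -0.3452, 0.0713]
orientation: [[-0.292, 0.956, 0.001], [0.956, 0.292, -0.0], [-0.001, 0.001, -1.0]]
force: [-6.8, 6.7, 15.2]
width: 0.293
finger_force: 62.2
```

Request:
{"name": "send_rows", "arguments": {
  "plan": [
    [[0,0,0,0,0,0,0],[0,0,0,0,0,0,0.5],[0,0,0,0,0,0,0.5],[0,0,0,0,0,-0.1,0.5],[0,0,0,0,0,-0.25,0.5],[0,0,0,0,0,-0.4,0.5],[0,0,0,0,0,-0.55,0.5],[0,0,0,0,0,-0.7,0.5]]
  ]
}}

```text
time: 5.93
tcp_pos: [0.5099, -0.3453, 0.2452]
orientation: [[-0.291, 0.957, -0.0], [0.957, 0.291, 0.0], [0.0, -0.0, -1.0]]
force: [0.1, -0.9, -0.2]
width: 0.747
finger_force: 0.0
```

```bash
python3 -c "
from tile import *
go(([.37,.255,.2],down(104)),grip=False)
s=bot.read_camera('side');t=bot.read_camera('top')
cv2.imwrite('pics/z4.png',np.hstack([tile(t,405,140,95,100,4),tile(s,355,75,100,100,4)]))"
```

```text
t 5.93 tcp [ 0.5099 -0.3453  0.2452] w 0.747 j [-38.9, 9.6, 81.4, -0.0, 88.9, -55.8]
[0.0, -0.0, -1.451] [2.46, 0.164, 0.182] dist 0.618
```

View pics/z4.png

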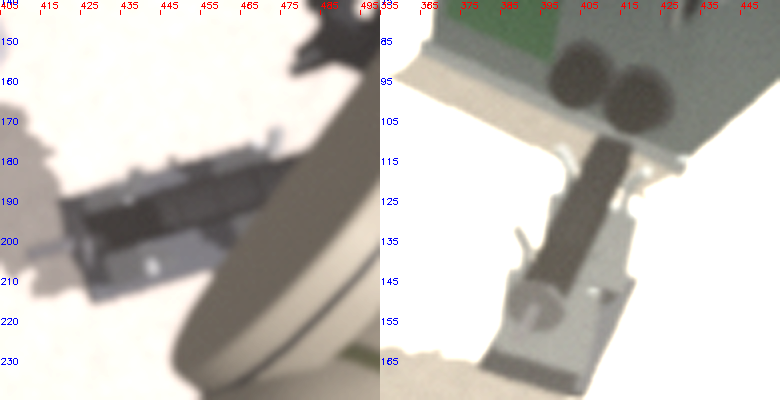

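The probe is down between both fork prongs, level from (495,150) to (420,110) in the side view. Before I grip the jug I want a rough kinematic model, so I can choose how to pour.

```bash
python3 - <<'E'
import numpy as np
from scipy.optimize import least_squares
D=[([72.4,7.5,85.3,87.3],[.1319,.5851,.2309]),([7.7,-9.8,106.3,83.5],[.4691,.1143,.1932]),([39,-15.6,108.5,87],[.3183,.323,.2188]),([-7.1,7.1,98.3,74.7],[.5639,-.0183,.1128]),([-7.5,4.1,94.5,80.8],[.5703,-.0234,.1778]),([-33,7.3,92,80.7],[.5163,-.2757,.1692]),([-38.6,13.6,89.5,77],[.5101,-.341,.1266]),([-38.5,13.5,89.4,77],[.5114,-.3408,.1286]),([-38.9,9.6,81.4,88.9],[.5099,-.3453,.2452])]
J=np.radians([d[0] for d in D]);P=np.array([d[1] for d in D])
A=np.c_[np.cos(J[:,0])*P[:,0]+np.sin(J[:,0])*P[:,1],-np.sin(J[:,0])*P[:,0]+np.cos(J[:,0])*P[:,1],P[:,2]]
print(A.round(4))
def f(x,full=False):
    a,h,l2,l3,e=x;q2,q23=J[:,1],J[:,1]+J[:,2]
    r=a+l2*np.sin(q2)+l3*np.sin(q23)+e*np.cos(q23);z=h+l2*np.cos(q2)+l3*np.cos(q23)-e*np.sin(q23)
    return np.r_[r-A[:,0],z-A[:,2]]
o=least_squares(f,[0,.1,.4,.4,0]);print(o.x.round(3),np.abs(o.fun).max(),np.linalg.cond(o.jac))
E
```

```text
[[0.5976 0.0512 0.2309]
 [0.4802 0.0504 0.1932]
 [0.4506 0.0507 0.2188]
 [0.5618 0.0515 0.1128]
 [0.5685 0.0512 0.1778]
 [0.5832 0.05   0.1692]
 [0.6114 0.0517 0.1266]
 [0.6124 0.0516 0.1286]
 [0.6137 0.0515 0.2452]]
[ 0.001 -0.046  0.368  0.553  0.062] 0.0037484985430370488 29.785256053275717
```

```bash
python3 -c "
from h import *
go(([.49,0,.32],down(60)),grip=False)"
```

```text
t 6.03 tcp [ 0.5132 -0.3479  0.2528] w 0.751 j [-38.9, 9.4, 81.0, -0.0, 88.9, -55.8]
[0.003, 0.013, -0.718] [1.355, 0.319, -0.281] dist 0.355
```

Request:
{"name": "send_rows", "arguments": {
  "plan": [
    [[0,0,-0.5,0.95,0.22,-0.28,0.5],[0,0,-0.5,0.95,0.22,-0.28,0.5],[0,0,-0.5,0.95,0.22,-0.28,0.5],[0,0,-0.5,0.95,0.22,-0.28,0.5],[0,0,-0.5,0.95,0.22,-0.28,0.5],[0,0,-0.5,0.95,0.22,-0.28,0.5],[0,0,-0.5,0.95,0.22,-0.28,0.5]]
  ]
}}

```text
time: 6.62
tcp_pos: [0.4942, -0.097, 0.3167]
orientation: [[-0.734, 0.679, 0.004], [0.679, 0.734, 0.001], [-0.002, 0.004, -1.0]]
force: [0.1, -0.0, 0.2]
width: 0.75
finger_force: 0.0
```

```bash
python3 -c "
from h import *
R=down(60);j=-R[:,0]
go(([.49,0,.32],R),([.49,0,.32],Ro.from_rotvec(40*j,degrees=True).as_matrix()@R),grip=False)"
```

```text
t 6.62 tcp [ 0.4942 -0.097   0.3167] w 0.75 j [-17.0, -8.9, 92.7, 0.1, 96.0, -64.2]
[0.003, 0.003, -0.213] [0.276, 0.273, -0.013] dist 0.097
[-0.66, 0.077, -0.204] [0.276, 0.273, -0.013] dist 0.097
```

Request:
{"name": "send_rows", "arguments": {
  "plan": [
    [[-0.66,0.08,-0.2,0.28,0.27,0,0.5],[-0.66,0.08,-0.2,0.28,0.27,0,0.5],[-0.66,0.08,-0.2,0.28,0.27,0,0.5],[-0.66,0.08,-0.2,0.28,0.27,0,0.5],[-0.66,0.08,-0.2,0.28,0.27,0,0.5],[-0.66,0.08,-0.2,0.28,0.27,0,0.5],[-0.66,0.08,-0.2,0.28,0.27,0,0.5],[-0.66,0.08,-0.2,0.28,0.27,0,0.5]]
  ]
}}

```text
time: 7.28
tcp_pos: [0.4881, -0.0067, 0.3123]
orientation: [[-0.86, 0.398, 0.319], [0.51, 0.658, 0.554], [0.011, 0.639, -0.769]]
force: [0.1, 0.1, -0.4]
width: 0.75
finger_force: 0.0
```

```bash
python3 -c "
from h import *
R=down(60);j=-R[:,0]
go(([.49,0,.32],R),([.49,0,.32],Ro.from_rotvec(80*j,degrees=True).as_matrix()@R),grip=False)
print(np.round(bot.sense()['orientation'],3),np.round(bot.sense()['joint_positions'],2))"
```

```text
t 7.28 tcp [ 0.4881 -0.0067  0.3123] w 0.75 j [-36.2, -20.5, 111.4, 39.5, 93.2, -94.5]
[0.662, -0.006, -0.014] [0.007, 0.04, -0.006] dist 0.01
[-0.672, 0.005, -0.015] [0.007, 0.04, -0.006] dist 0.01
[[-0.86   0.398  0.319]
 [ 0.51   0.658  0.554]
 [ 0.011  0.639 -0.769]] [-36.2  -20.46 111.43  39.5   93.25 -94.5 ]
```

```bash
cat > kin.py <<'E'
import numpy as np
from scipy.optimize import least_squares
from scipy.spatial.transform import Rotation as Ro
z=lambda a:Ro.from_euler('z',a,degrees=True).as_matrix()
y=lambda a:Ro.from_euler('y',a,degrees=True).as_matrix()
lo=[-169,-51,1.3,-76.6,0,-152];hi=[169,129,143,256.6,156.5,152]
def fk(q,x):
    d,l2,l3,e,T,s=x;A=z(q[0]);B=A@y(q[1]);C=B@y(q[2])
    R=C@z(q[3])@y(q[4])@z(q[5])
    w=np.array([0,0,d])+B@[0,s,l2]+C@[e,0,l3];return w+R[:,2]*T,R,w
D=[([72.4,7.5,85.3,0,87.3,-4.9],[.1319,.5851,.2309]),([7.7,-9.8,106.3,0,83.5,-9.3],[.4691,.1143,.1932]),([-7.1,7.1,98.3,0,74.7,-2.8],[.5639,-.0183,.1128]),([-7.5,4.1,94.5,0,80.8,-3.4],[.5703,-.0234,.1778]),([-38.5,13.5,89.4,0,77,-55.8],[.5114,-.3408,.1286]),([-38.9,9.6,81.4,0,88.9,-55.8],[.5099,-.3453,.2452]),([-36.2,-20.46,111.43,39.5,93.25,-94.5],[.4881,-.0067,.3123])]
o=least_squares(lambda x:np.concatenate([fk(q,x)[0]-p for q,p in D]),[.3,.37,.5,0,.3,.05]);X=o.x
def ik(p,R,q0):
    f=lambda q:np.r_[(fk(q,X)[0]-p)*10,Ro.from_matrix(R.T@fk(q,X)[1]).as_rotvec()]
    r=least_squares(f,np.clip(q0,np.array(lo)+1,np.array(hi)-1),bounds=(lo,hi));return r.x,np.abs(r.fun).max()
if __name__=='__main__':
    print(X.round(4),np.abs(o.fun).max());print(fk(D[-1][0],X)[1].round(3))
    from h import down
    for az in(-60,-45,-30,0):
      R=down(az+90);j=-R[:,0];q=[-20,-20,110,40,90,az-20]
      for phi in(60,90,105,115,125):
        Rt=Ro.from_rotvec(phi*j,degrees=True).as_matrix()@R
        m=np.array([.563,-.025,.2])
        g=m-.087*j
        q2,err=ik(g+.019*Rt[:,2],Rt,q)
        if err<.1:q=q2
        print(az,phi,q2.round(0),round(err,3),'wrist',fk(q2,X)[2].round(3))
E
python3 kin.py
```

```text
[0.3179 0.3684 0.5533 0.0608 0.3648 0.0512] 0.0008091970909967355
[[-0.398 -0.86   0.319]
 [-0.658  0.51   0.554]
 [-0.639  0.011 -0.769]]
-60 60 [-32. -34. 143.  63.  60.  -3.] 0.059 wrist [ 0.279 -0.115  0.385]
-60 90 [-42.   5. 143. 103.  85. -59.] 0.076 wrist [ 0.237 -0.147  0.184]
-60 105 [-38.  23. 139. 115.  98. -74.] 0.0 wrist [ 0.23  -0.117  0.11 ]
-60 115 [-34.  38. 132. 120. 110. -80.] 0.0 wrist [ 0.248 -0.106  0.054]
-60 125 [-29.  49. 124. 125. 121. -83.] 0.0 wrist [ 0.274 -0.091  0.002]
-45 60 [-40. -23. 137.  64.  74. -19.] 0.0 wrist [ 0.29  -0.175  0.373]
-45 90 [-48.   8. 136.  88.  92. -54.] 0.0 wrist [ 0.257 -0.208  0.2  ]
-45 105 [-46.  28. 130.  95. 104. -67.] 0.0 wrist [ 0.265 -0.2    0.11 ]
-45 115 [-42.  40. 124. 100. 113. -72.] 0.0 wrist [ 0.28  -0.185  0.054]
-45 125 [-37.  50. 118. 106. 122. -76.] 0.0 wrist [ 0.301 -0.164  0.002]
-30 60 [-43.  -8. 125.  58.  86. -30.] 0.0 wrist [ 0.338 -0.241  0.373]
-30 90 [-49.  18. 122.  75. 102. -52.] 0.0 wrist [ 0.315 -0.281  0.2  ]
-30 105 [-47.  34. 118.  82. 111. -60.] 0.0 wrist [ 0.321 -0.271  0.11 ]
-30 115 [-44.  43. 114.  87. 119. -64.] 0.0 wrist [ 0.331 -0.253  0.054]
-30 125 [-40.  52. 109.  93. 126. -67.] 0.0 wrist [ 0.346 -0.227  0.002]
0 60 [-39.  16. 100.  44. 106. -44.] 0.0 wrist [ 0.476 -0.324  0.373]
0 90 [-43.  38.  94.  59. 121. -50.] 0.0 wrist [ 0.476 -0.371  0.2  ]
0 105 [-42.  48.  91.  67. 128. -51.] 0.0 wrist [ 0.476 -0.359  0.11 ]
0 115 [-40.  54.  89.  73. 134. -51.] 0.0 wrist [ 0.476 -0.338  0.054]
0 125 [-38.  60.  87.  80. 139. -50.] 0.0 wrist [ 0.476 -0.308  0.002]
```

```bash
sed -i "s/R=C@z(q\[3\])@y(q\[4\])@z(q\[5\])/R=C@z(q[3])@y(q[4])@z(q[5]+90)/" kin.py; python3 - <<'E'
from h import *
t=bot.read_camera('top');im=cv2.imread('pics/top0.png').max(2)
# left edge of handle, subpixel half-level crossing, rows 238..250
pts=[]
for v in range(238,251):
    r=im[v,190:206].astype(float);k=np.where((r[:-1]>105)&(r[1:]<=105))[0]
    if len(k):k=k[-1];pts.append((190+k+(r[k]-105)/(r[k]-r[k+1]),v))
P=ray(t,pts,.1)[:,:2];l=cv2.fitLine(P.astype('float32'),cv2.DIST_HUBER,0,.0001,.0001).ravel()
a=np.degrees(np.arctan2(-abs(l[1])*np.sign(l[0]*l[1])*1, -1*abs(l[0])));print('edge',P[0].round(4),P[-1].round(4),'dir',l,a)
c=im[240:262,208];print(c)
from kin import ik,fk,X
s=bot.sense();p,R,w=fk(s['joint_positions'],X);print(p-s['tcp_pos'],np.abs(R-s['orientation']).max(),w)
for az in(-35,-45):
  R=down(az+90);j=-R[:,0];q=[-20,-20,110,10,90,-75]
  for phi in(0,30,60,85,95,105,115,120):
    Rt=Ro.from_rotvec(phi*j,degrees=True).as_matrix()@R
    g=np.array([.58,0,.13+max(.05,.346*np.sin(np.radians(phi-90)))])-.087*j
    q2,e=ik(g+.019*Rt[:,2],Rt,q);q=q2 if e<.1 else q
    print(az,phi,q2.round(0),round(e,3),fk(q2,X)[2].round(3))
E
```

```text
edge [0.391  0.2688] [0.3629 0.2641] dir [0.9838105  0.17921194 0.37479505 0.26608273] -169.67613
[ 50  50  50  50  48  50  48  49  47  48  48  48  55  88 131 157 166 166
 164 163 161 161]
[ 1.39049949e-04 -3.52936723e-05 -1.10117839e-04] 4.440892098500626e-16 [ 0.37237463 -0.20787294  0.59405259]
-35 0 [ -0.  -4. 104.  -0.  80. -55.] 0.0 [0.509 0.05  0.526]
-35 30 [-20. -17. 121.  31.  70. -84.] 0.0 [ 0.41  -0.092  0.479]
-35 60 [ -38.  -10.  130.   62.   78. -117.] 0.0 [ 0.337 -0.195  0.353]
-35 85 [ -44.   13.  128.   80.   92. -141.] 0.0 [ 0.311 -0.232  0.21 ]
-35 95 [ -44.   24.  125.   85.   99. -149.] 0.0 [ 0.311 -0.232  0.15 ]
-35 105 [ -43.   28.  123.   91.  107. -150.] 0.0 [ 0.317 -0.224  0.13 ]
-35 115 [ -40.   28.  123.   99.  114. -148.] 0.0 [ 0.329 -0.207  0.13 ]
-35 120 [ -38.   28.  123.  103.  117. -147.] 0.0 [ 0.337 -0.195  0.13 ]
-45 0 [  1.  -2. 103.  -0.  80. -44.] 0.0 [0.518 0.062 0.526]
-45 30 [-16. -20. 123.  29.  64. -71.] 0.0 [ 0.396 -0.061  0.479]
-45 60 [ -35.  -20.  137.   67.   68. -111.] 0.0 [ 0.307 -0.15   0.353]
-45 85 [ -42.    5.  137.   89.   84. -142.] 0.0 [ 0.275 -0.182  0.21 ]
-45 95 [ -42.   19.  133.   95.   93. -152.] 0.0 [ 0.275 -0.182  0.15 ]
-45 105 [ -41.   22.  132.  100.  101. -152.] 0.022 [ 0.282 -0.177  0.137]
-45 115 [ -37.   23.  131.  108.  109. -152.] 0.011 [ 0.296 -0.161  0.133]
-45 120 [ -35.   24.  130.  113.  112. -152.] 0.003 [ 0.307 -0.151  0.131]
```

```bash
python3 -c "
from h import *
go(([.45,.1,.3],down(35)),grip=False)"
```

```text
t 7.33 tcp [ 0.4886 -0.0061  0.3133] w 0.751 j [-36.1, -20.5, 111.3, 39.5, 93.2, -94.5]
[0.649, -0.149, 0.388] [0.348, 0.185, 0.227] dist 0.114
```

Request:
{"name": "send_rows", "arguments": {
  "plan": [
    [[0.65,-0.15,0.39,0.35,0.19,0.23,0.3],[0.65,-0.15,0.39,0.35,0.19,0.23,0.3],[0.65,-0.15,0.39,0.35,0.19,0.23,0.3],[0.65,-0.15,0.39,0.35,0.19,0.23,0.3],[0.65,-0.15,0.39,0.35,0.19,0.23,0.3],[0.65,-0.15,0.39,0.35,0.19,0.23,0.3],[0.65,-0.15,0.39,0.35,0.19,0.23,0.3],[0.65,-0.15,0.39,0.35,0.19,0.23,0.3]]
  ]
}}

```text
time: 8.0
tcp_pos: [0.4513, 0.1053, 0.3014]
orientation: [[-0.575, 0.818, 0.001], [0.818, 0.575, -0.006], [-0.005, -0.003, -1.0]]
force: [1.4, 1.0, -0.3]
width: 0.65
finger_force: 0.0
```

```bash
python3 -c "
from h import *
go(([.41,.18,.25],down(-20)),grip=False)"
```

```text
t 8.0 tcp [0.4513 0.1053 0.3014] w 0.65 j [7.1, -15.1, 99.6, -0.3, 95.5, -28.1]
[0.0, 0.006, 0.918] [0.34, 0.037, 0.204] dist 0.1
```

Request:
{"name": "send_rows", "arguments": {
  "plan": [
    [[0,0,0.92,0.34,0.04,0.1,0.3],[0,0,0.92,0.34,0.04,0.1,0.3],[0,0,0.92,0.34,0.04,0.1,0.3],[0,0,0.92,0.34,0.04,0.1,0.3],[0,0,0.92,0.34,0.04,0.1,0.3],[0,0,0.92,0.34,0.04,0.1,0.3],[0,0,0.92,0.34,0.04,0.1,0.3],[0,0,0.92,0.34,0.04,0.1,0.3]]
  ]
}}

```text
time: 8.67
tcp_pos: [0.4101, 0.1784, 0.2768]
orientation: [[0.349, 0.937, 0.006], [0.937, -0.349, 0.002], [0.004, 0.005, -1.0]]
force: [-0.9, 0.6, -0.2]
width: 0.651
finger_force: 0.0
```

```bash
python3 -c "
from h import *
go(([.364,.259,.16],down(-79.5)),([.364,.259,.08],down(-79.5)))"
```

```text
t 8.67 tcp [0.4101 0.1784 0.2768] w 0.651 j [16.9, -18.0, 104.5, 0.0, 93.2, 37.3]
[0.002, -0.006, 0.985] [0.236, -0.288, 0.543] dist 0.164
[0.002, -0.006, 0.985] [0.235, -0.289, 0.863] dist 0.235
```

Request:
{"name": "send_rows", "arguments": {
  "plan": [
    [[0,0,0.985,0.235,-0.29,0.4,0.3],[0,0,0.985,0.235,-0.29,0.4,0.3],[0,0,0.985,0.235,-0.29,0.4,0.3],[0,0,0.985,0.235,-0.29,0.4,0.3],[0,0,0.985,0.235,-0.29,0.5,0.3],[0,0,0.985,0.235,-0.29,0.54,0.3],[0,0,0.985,0.235,-0.29,0.54,0.3],[0,0,0.985,0.235,-0.29,0.54,0.3]]
  ]
}}

```text
time: 9.33
tcp_pos: [0.3619, 0.2584, 0.1404]
orientation: [[0.975, 0.224, 0.003], [0.224, -0.975, 0.001], [0.004, -0.001, -1.0]]
force: [0.7, 0.8, -0.0]
width: 0.645
finger_force: 0.0
```

```bash
python3 -c "
from tile import *
go(([.364,.259,.08],down(-79.5)))
s=bot.read_camera('side');t=bot.read_camera('top')
cv2.imwrite('pics/z5.png',np.hstack([tile(t,150,170,100,100,4),tile(s,200,250,100,100,4)]))"
```

```text
t 9.33 tcp [0.3619 0.2584 0.1404] w 0.645 j [28.9, -14.0, 115.6, -0.0, 78.3, 106.0]
[-0.001, -0.003, 0.041] [0.008, -0.0, 0.318] dist 0.079
```

View pics/z5.png

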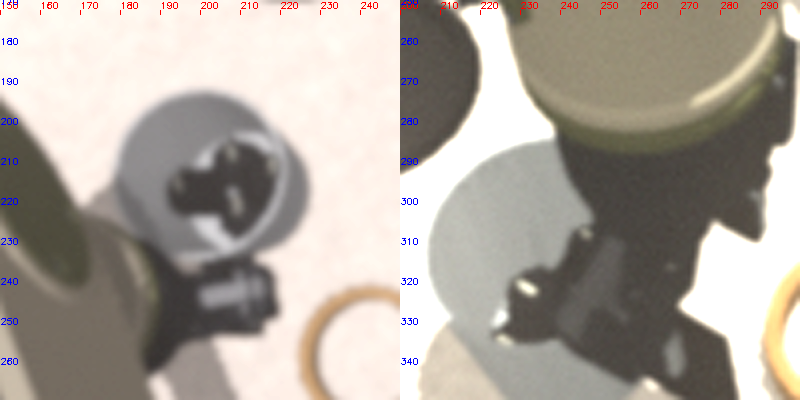

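The gripper is over the handle and the jug hasn't moved (rim still at about (200,214) in the top view). I'll descend and pinch.

Request:
{"name": "send_rows", "arguments": {
  "plan": [
    [[0,0,0.04,0.008,0,0.1,0.3],[0,0,0.04,0.008,0,0.2,0.3],[0,0,0.04,0.008,0,0.3,0.3],[0,0,0.04,0.008,0,0.32,0.3],[0,0,0.04,0.008,0,0.32,0.3]]
  ]
}}

```text
time: 9.85
tcp_pos: [0.3631, 0.2578, 0.0594]
orientation: [[0.982, 0.19, -0.0], [0.19, -0.982, -0.001], [-0.0, 0.001, -1.0]]
force: [0.2, -0.6, 0.4]
width: 0.649
finger_force: 0.0
```

Request:
{"name": "send_rows", "arguments": {
  "plan": [
    [[0,0,0,0,0,0,-0.4],[0,0,0,0,0,0,-0.6],[0,0,0,0,0,0,-0.7],[0,0,0,0,0,0,-0.8],[0,0,0,0,0,0,-0.9],[0,0,0,0,0,0,-1],[0,0,0,0,0,0,-1],[0,0,0,0,0,0,-1]]
  ]
}}

```text
time: 10.52
tcp_pos: [0.3655, 0.2592, 0.0624]
orientation: [[0.982, 0.187, 0.005], [0.187, -0.982, 0.002], [0.005, -0.001, -1.0]]
force: [-2.0, 0.6, 7.1]
width: 0.156
finger_force: 58.6
```

Request:
{"name": "send_rows", "arguments": {
  "plan": [
    [[0,0,0,0,0,-0.08,-1],[0,0,0,0,0,-0.2,-1],[0,0,0,0,0,-0.35,-1],[0,0,0,0,0,-0.5,-1],[0,0,0,0,0,-0.65,-1],[0,0,0,0,0,-0.75,-1],[0,0,0,0,0,-0.75,-1]]
  ]
}}

```text
time: 11.1
tcp_pos: [0.3663, 0.2596, 0.2552]
orientation: [[0.982, 0.187, 0.011], [0.187, -0.982, 0.005], [0.012, -0.003, -1.0]]
force: [1.1, 1.0, -3.0]
width: 0.157
finger_force: 58.9
```

```bash
cat > pour.py <<'E'
from h import *
import sys
jx=np.array([.819,-.574,0]);B=down(-125)
def P(phi,z,xy=(.518,.058)):
    return ([xy[0],xy[1],z],Ro.from_rotvec(np.radians(phi)*jx).as_matrix()@B)
if __name__=='__main__':
    a=[float(v) for v in sys.argv[1:]]
    go(*[P(a[i],a[i+1]) for i in range(0,len(a),2)])
    s=bot.sense();print('F',s['force'],'ff',s['finger_force'])
E
python3 pour.py 0 .26
```

```text
t 11.1 tcp [0.3663 0.2596 0.2552] w 0.157 j [28.8, -17.8, 106.6, -0.0, 90.5, 108.0]
[-0.007, -0.01, 0.763] [0.445, 0.906, 0.059] dist 0.253
F [ 1.13882933  0.98480155 -2.9634251 ] ff 58.919508308172226
```

Request:
{"name": "send_rows", "arguments": {
  "plan": [
    [[0,0,0.09,0.05,0.1,0,-1],[0,0,0.2,0.11,0.23,0,-1],[0,0,0.3,0.18,0.36,0,-1],[0,0,0.41,0.25,0.49,0,-1],[0,0,0.52,0.31,0.62,0,-1],[0,0,0.62,0.37,0.75,0,-1],[0,0,0.72,0.42,0.86,0,-1],[0,0,0.763,0.445,0.906,0,-1]]
  ]
}}

```text
time: 11.77
tcp_pos: [0.5161, 0.053, 0.2467]
orientation: [[0.814, -0.581, 0.0], [-0.581, -0.814, -0.001], [0.001, 0.001, -1.0]]
force: [-0.4, -1.4, -3.5]
width: 0.158
finger_force: 59.5
```

```bash
python3 pour.py 10 .26 20 .26 40 .25
```

```text
t 11.77 tcp [0.5161 0.053  0.2467] w 0.158 j [0.2, -5.5, 96.8, -0.1, 88.7, 125.8]
[0.167, -0.001, -0.009] [-0.006, -0.034, 0.021] dist 0.01
[0.334, -0.002, -0.009] [-0.006, -0.047, 0.018] dist 0.013
[0.667, -0.003, -0.008] [-0.006, -0.07, 0.045] dist 0.021
F [-0.43026008 -1.43796255 -3.49400659] ff 59.4912126660347
```

Request:
{"name": "send_rows", "arguments": {
  "plan": [
    [[0.06,0,-0.008,-0.005,-0.02,0.01,-1],[0.14,0,-0.008,-0.005,-0.03,0.02,-1],[0.23,0,-0.008,-0.005,-0.035,0.02,-1],[0.33,0,-0.008,-0.005,-0.045,0.02,-1],[0.43,0,-0.008,-0.005,-0.05,0.03,-1],[0.53,0,-0.008,-0.006,-0.06,0.035,-1],[0.62,0,-0.008,-0.006,-0.067,0.042,-1],[0.667,0,-0.008,-0.006,-0.07,0.045,-1]]
  ]
}}

```text
time: 12.43
tcp_pos: [0.5228, 0.0716, 0.2348]
orientation: [[0.823, -0.432, 0.369], [-0.569, -0.628, 0.531], [0.002, -0.647, -0.762]]
force: [-0.7, -0.3, -3.9]
width: 0.156
finger_force: 59.7
```

```bash
python3 pour.py 50 .23 60 .22 80 .19
```

```text
t 12.43 tcp [0.5228 0.0716 0.2348] w 0.156 j [-24.7, -21.1, 120.3, 40.9, 76.5, 91.5]
[0.161, 0.003, 0.005] [0.015, 0.042, 0.053] dist 0.017
[0.328, 0.004, 0.005] [0.015, 0.055, 0.081] dist 0.025
[0.662, 0.005, 0.005] [0.015, 0.11, 0.159] dist 0.048
F [-0.72644026 -0.30870723 -3.90896436] ff 59.65504065155983
```

Request:
{"name": "send_rows", "arguments": {
  "plan": [
    [[0.08,0,0,0.01,0.02,0.025,-1],[0.16,0,0,0.015,0.04,0.05,-1],[0.25,0,0,0.015,0.05,0.065,-1],[0.34,0,0,0.015,0.057,0.083,-1],[0.42,0,0,0.015,0.07,0.1,-1],[0.5,0,0,0.015,0.083,0.12,-1],[0.58,0,0,0.015,0.097,0.14,-1],[0.66,0,0,0.015,0.11,0.159,-1]]
  ]
}}

```text
time: 13.1
tcp_pos: [0.5298, 0.0731, 0.188]
orientation: [[0.822, -0.096, 0.561], [-0.569, -0.148, 0.809], [0.005, -0.984, -0.176]]
force: [-0.5, -0.1, -2.5]
width: 0.157
finger_force: 60.0
```

```bash
python3 pour.py 85 .18 90 .175 95 .18 100 .19
```

```text
t 13.1 tcp [0.5298 0.0731 0.188 ] w 0.157 j [-41.8, 6.2, 128.4, 77.8, 87.8, 44.7]
[0.086, 0.005, 0.005] [-0.004, 0.038, 0.006] dist 0.01
[0.17, 0.005, 0.005] [-0.004, 0.051, 0.009] dist 0.013
[0.253, 0.005, 0.005] [-0.004, 0.025, 0.004] dist 0.006
[0.336, 0.006, 0.004] [-0.004, -0.02, -0.005] dist 0.005
F [-0.45036279 -0.14951272 -2.50321928] ff 59.95490714907646
```

Request:
{"name": "send_rows", "arguments": {
  "plan": [
    [[0.04,0,0,0,0.02,0.003,-1],[0.086,0,0,0,0.038,0.006,-1],[0.13,0,0,0,0.045,0.008,-1],[0.17,0,0,0,0.05,0.009,-1],[0.21,0,0,0,0.04,0.006,-1],[0.253,0,0,0,0.025,0.004,-1],[0.295,0,0,0,0,0,-1],[0.336,0,0,0,-0.02,-0.005,-1]]
  ]
}}

```text
time: 13.77
tcp_pos: [0.5298, 0.0734, 0.1933]
orientation: [[0.823, 0.1, 0.559], [-0.568, 0.14, 0.811], [0.003, -0.985, 0.172]]
force: [0.2, 0.5, -2.8]
width: 0.159
finger_force: 60.1
```

```bash
python3 pour.py 100 .19 105 .21 110 .23 115 .25
```

```text
t 13.77 tcp [0.5298 0.0734 0.1933] w 0.159 j [-41.8, 28.2, 122.5, 88.6, 102.1, 29.6]
[0.002, 0.008, 0.001] [-0.003, -0.0, -0.002] dist 0.001
[0.085, 0.008, 0.001] [-0.003, -0.086, 0.011] dist 0.022
[0.169, 0.008, 0.0] [-0.003, -0.171, 0.024] dist 0.043
[0.252, 0.008, 0.0] [-0.003, -0.257, 0.036] dist 0.065
F [ 0.20152188  0.46580045 -2.80802829] ff 60.05866661667824
```

Request:
{"name": "send_rows", "arguments": {
  "plan": [
    [[0.03,0,0,0,-0.03,0.003,-1],[0.06,0,0,0,-0.06,0.007,-1],[0.085,0,0,0,-0.086,0.011,-1],[0.11,0,0,0,-0.11,0.015,-1],[0.14,0,0,0,-0.14,0.02,-1],[0.17,0,0,0,-0.17,0.024,-1],[0.2,0,0,0,-0.2,0.028,-1],[0.2,0,0,0,-0.2,0.028,-1]]
  ]
}}

```text
time: 14.43
tcp_pos: [0.5287, 0.0719, 0.2454]
orientation: [[0.823, 0.216, 0.525], [-0.567, 0.307, 0.764], [0.004, -0.927, 0.375]]
force: [0.6, 0.7, -3.8]
width: 0.157
finger_force: 60.3
```

```bash
python3 pour.py 112 .24 118 .265 124 .29; python3 -c "
from tile import *
s=bot.read_camera('side');t=bot.read_camera('top')
cv2.imwrite('pics/z6.png',np.hstack([tile(t,260,90,130,140,3),tile(s,230,90,135,140,3)]))"
```

```text
t 14.43 tcp [0.5287 0.0719 0.2454] w 0.157 j [-39.0, 32.3, 120.8, 96.5, 111.6, 28.7]
[-0.001, 0.009, 0.001] [-0.003, -0.006, 0.003] dist 0.002
[0.099, 0.009, 0.0] [-0.003, -0.107, 0.04] dist 0.029
[0.199, 0.009, -0.0] [-0.002, -0.208, 0.077] dist 0.055
F [ 0.60542747  0.71378957 -3.79581995] ff 60.30848890542984
```

View pics/z6.png

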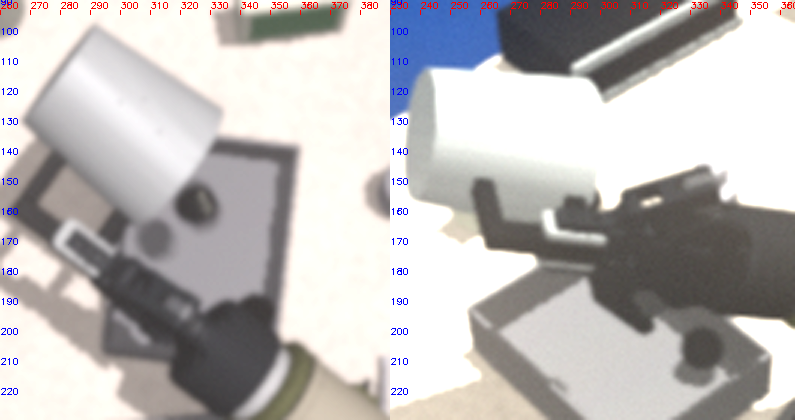

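A knob is now leaving the jug: (322,157) in the top view and (333,207) in the side view, over the tray. I'll continue tilting.

Request:
{"name": "send_rows", "arguments": {
  "plan": [
    [[0,0,0,0,0,0,-1],[0.02,0,0,0,-0.02,0.008,-1],[0.04,0,0,0,-0.04,0.016,-1],[0.06,0,0,0,-0.06,0.024,-1],[0.08,0,0,0,-0.085,0.032,-1],[0.1,0,0,0,-0.107,0.04,-1],[0.12,0,0,0,-0.125,0.048,-1],[0.14,0,0,0,-0.145,0.055,-1]]
  ]
}}

```text
time: 15.2
tcp_pos: [0.5281, 0.0712, 0.2839]
orientation: [[0.823, 0.29, 0.488], [-0.568, 0.414, 0.711], [0.004, -0.863, 0.506]]
force: [-0.4, 0.1, -3.5]
width: 0.157
finger_force: 60.3
```

```bash
python3 pour.py 120 .275 126 .295 132 .32; python3 -c "
from tile import *
s=bot.read_camera('side');t=bot.read_camera('top')
cv2.imwrite('pics/z7.png',np.hstack([tile(t,260,90,130,140,3),tile(s,230,90,135,140,3)]))"
```

```text
t 15.2 tcp [0.5281 0.0712 0.2839] w 0.157 j [-35.7, 34.1, 119.9, 103.4, 117.6, 29.3]
[-0.006, 0.008, -0.0] [-0.003, -0.002, 0.001] dist 0.001
[0.094, 0.008, -0.001] [-0.003, -0.079, 0.041] dist 0.022
[0.194, 0.008, -0.001] [-0.002, -0.174, 0.09] dist 0.049
F [-0.35275805  0.11041918 -3.51820362] ff 60.33407226204872
```

View pics/z7.png

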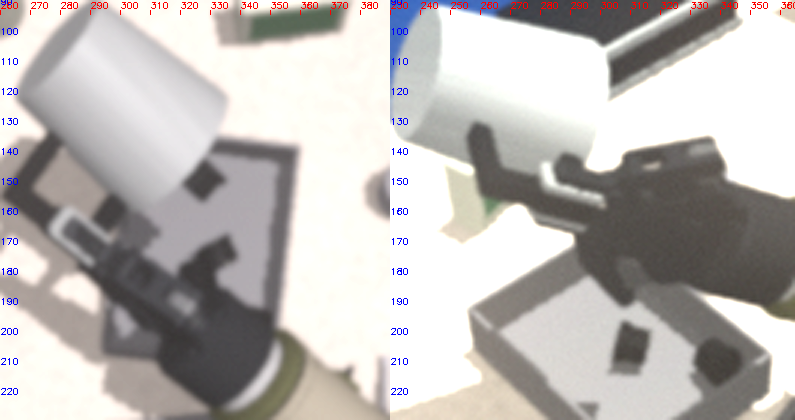

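That is one picture over the viewing limit (11 against 10), so from here I'll only measure by masks. This last one shows knobs in the tray at about (328,172) in the top view and (308,204) and (340,210) in the side view. I'll tilt further and shake a little.

Request:
{"name": "send_rows", "arguments": {
  "plan": [
    [[0.05,0,0,0,-0.04,0.02,-1],[0.09,0,0,0,-0.08,0.04,-1],[0.14,0,0,0,-0.125,0.065,-1],[0.19,0,0,0,-0.17,0.09,-1],[0.19,0,0,0,-0.17,0.05,-1],[0.19,0,0,0,-0.17,0.1,-1],[0.19,0,0,0,-0.17,0.06,-1],[0.19,0,0,0,-0.17,0.09,-1]]
  ]
}}

```text
time: 15.97
tcp_pos: [0.5261, 0.0687, 0.3302]
orientation: [[0.823, 0.379, 0.423], [-0.568, 0.545, 0.617], [0.003, -0.748, 0.664]]
force: [-0.0, 0.0, -3.6]
width: 0.158
finger_force: 60.4
```

Request:
{"name": "send_rows", "arguments": {
  "plan": [
    [[0,0,0,0,0,0,-1],[0,0,0,0,0,0,-1],[0,0,0,0,0,0,-1],[0,0,0,0,0,0,-1]]
  ]
}}

```text
time: 16.3
tcp_pos: [0.5268, 0.0695, 0.3313]
orientation: [[0.823, 0.38, 0.422], [-0.568, 0.545, 0.617], [0.004, -0.747, 0.665]]
force: [-0.9, -0.2, -2.6]
width: 0.159
finger_force: 60.4
```

```bash
cat > cnt.py <<'E'
from h import *
def tray(z,m):
    a=np.radians(-6.5);ex=np.array([np.cos(a),np.sin(a)]);ey=np.array([-ex[1],ex[0]]);c=np.array([.563,-.029])
    return np.array([[*(c+sx*(.1-m)*ex+sy*(.075-m)*ey),z] for sx,sy in((1,1),(1,-1),(-1,-1),(-1,1))])
if __name__=='__main__':
    for n in('top','side'):
        c=bot.read_camera(n);g=c['color'].max(2);M=np.zeros(g.shape,'uint8')
        cv2.fillConvexPoly(M,proj(c,tray(.006,.003)).round().astype(int),1)
        k=((g<62)&(M>0)).astype('uint8');N,_,st,ce=cv2.connectedComponentsWithStats(k)
        for i in range(1,N):
            if st[i,4]>15:print(n,st[i].tolist(),ce[i].round(1),ray(c,ce[i],.02)[0].round(3))
    s=bot.sense();print('F',s['force'],s['time'],s['joint_positions'])
E
python3 cnt.py; python3 pour.py 126 .32 100 .3 60 .3
```

```text
top [299, 168, 14, 16, 125] [304.9 176.3] [0.56  0.028 0.02 ]
top [298, 170, 51, 45, 1188] [325.4 195.6] [ 0.508 -0.027  0.02 ]
side [305, 199, 10, 12, 89] [309.9 204.8] [ 0.561 -0.041  0.02 ]
side [322, 198, 25, 21, 310] [332.8 208.1] [ 0.513 -0.07   0.02 ]
side [324, 216, 13, 11, 72] [329.8 221.4] [ 0.492 -0.034  0.02 ]
F [-0.45887737 -0.61724763 -3.78980933] 16.4 [-29.90169079  36.40366144 118.20083411 114.3958892  125.13169911
  31.19323853]
t 16.4 tcp [0.5268 0.0695 0.3313] w 0.154 j [-29.9, 36.4, 118.2, 114.4, 125.1, 31.2]
[-0.094, 0.008, -0.002] [-0.002, 0.003, 0.002] dist 0.001
[-0.528, 0.008, 0.0] [-0.003, 0.095, -0.062] dist 0.028
[-1.194, 0.008, 0.003] [-0.003, 0.127, -0.103] dist 0.041
F [-0.45887737 -0.61724763 -3.78980933] ff 60.40570020675659
```

Request:
{"name": "send_rows", "arguments": {
  "plan": [
    [[-0.1,0,0,0,0.02,-0.01,-1],[-0.22,0,0,0,0.04,-0.02,-1],[-0.34,0,0,0,0.06,-0.03,-1],[-0.46,0,0,0,0.08,-0.05,-1],[-0.57,0,0,0,0.1,-0.065,-1],[-0.68,0,0,0,0.105,-0.07,-1],[-0.79,0,0,0,0.11,-0.08,-1],[-0.9,0,0,0,0.115,-0.085,-1]]
  ]
}}

```text
time: 17.07
tcp_pos: [0.5283, 0.0713, 0.2951]
orientation: [[0.822, -0.122, 0.557], [-0.57, -0.183, 0.801], [0.004, -0.976, -0.22]]
force: [-0.0, 1.4, -3.4]
width: 0.162
finger_force: 60.1
```

```bash
python3 pour.py 75 .3 30 .3; python3 cnt.py
```

```text
t 17.07 tcp [0.5283 0.0713 0.2951] w 0.162 j [-41.7, -12.0, 128.7, 75.6, 90.3, 62.2]
[-0.038, 0.004, 0.005] [-0.003, -0.001, 0.006] dist 0.002
[-0.788, 0.001, 0.006] [-0.004, 0.051, -0.018] dist 0.014
F [-0.04653758  1.36023059 -3.42630806] ff 60.052922666072845
top [298, 162, 55, 53, 1348] [327.1 192. ] [ 0.518 -0.031  0.02 ]
top [326, 170, 12, 10, 84] [331.4 174.6] [ 0.565 -0.042  0.02 ]
side [305, 199, 10, 12, 80] [309.9 204.9] [ 0.561 -0.041  0.02 ]
side [322, 199, 24, 19, 270] [332.5 208.1] [ 0.513 -0.069  0.02 ]
side [325, 217, 10, 10, 44] [328.9 221.6] [ 0.493 -0.032  0.02 ]
F [-0.63099689  0.47707212 -1.94555443] 17.1667 [-41.55614709 -12.19852147 128.41906737  75.78742755  90.42661851
  62.07707593]
```

Request:
{"name": "send_rows", "arguments": {
  "plan": [
    [[-0.1,0,0,0,0.01,0,-1],[-0.2,0,0,0,0.02,-0.005,-1],[-0.3,0,0,0,0.03,-0.01,-1],[-0.4,0,0,0,0.035,-0.01,-1],[-0.5,0,0,0,0.04,-0.015,-1],[-0.6,0,0,0,0.045,-0.015,-1],[-0.7,0,0,0,0.05,-0.018,-1],[-0.79,0,0.005,0,0.05,-0.018,-1]]
  ]
}}

```text
time: 17.83
tcp_pos: [0.5235, 0.0674, 0.2822]
orientation: [[0.824, -0.493, 0.28], [-0.567, -0.712, 0.415], [-0.005, -0.5, -0.866]]
force: [0.3, 0.5, -3.8]
width: 0.156
finger_force: 59.9
```

```bash
python3 pour.py 0 .3; python3 cnt.py
```

```text
t 17.83 tcp [0.5235 0.0674 0.2822] w 0.156 j [-18.1, -20.0, 110.5, 29.1, 81.6, 104.2]
[-0.5, 0.007, 0.006] [0.003, 0.04, -0.017] dist 0.011
F [ 0.34190301  0.47947068 -3.75035809] ff 59.878385961055756
top [319, 143, 34, 47, 914] [334.1 164.2] [ 0.593 -0.049  0.02 ]
side [305, 198, 11, 14, 116] [309.9 205. ] [ 0.561 -0.041  0.02 ]
side [322, 198, 25, 31, 409] [331.7 210.9] [ 0.509 -0.061  0.02 ]
F [ 0.69775392  0.81319281 -2.50315839] 17.9333 [-17.96711585 -19.95920438 110.39271859  29.27169825  81.62314547
 104.11204972]
```

```bash
cat > dock.py <<'E'
from h import *
D=np.array([.640,.2525]);a=np.radians(21);j=np.array([np.cos(a),np.sin(a)])
g=D-.0855*j;R=down(-69)
if __name__=='__main__':
    go(([*g,.25],R),([*g,.12],R),([*g,.0875],R));print(bot.sense()['force'])
E
python3 - <<'E'
from h import *
import dock
s=bot.read_camera('side');im=cv2.imread('pics/side0.png').max(2)
m=np.zeros(im.shape,'uint8');m[240:300,155:228]=(im[240:300,155:228]<90)*255
c=max(cv2.findContours(m,0,1)[0],key=cv2.contourArea);print(cv2.boundingRect(c),cv2.minEnclosingCircle(ray(s,c[:,0,:],.014)[:,:2].astype('float32')))
E
python3 dock.py
```

```text
(163, 247, 57, 50) ((0.6333747506141663, 0.2579714357852936), 0.06232442706823349)
t 17.98 tcp [0.5241 0.0691 0.2829] w 0.157 j [-18.1, -20.0, 110.6, 29.5, 81.6, 103.9]
[-0.468, -0.24, -0.901] [-0.225, -0.4, 0.476] dist 0.165
[-0.468, -0.24, -0.901] [-0.222, -0.137, 0.925] dist 0.24
[-0.468, -0.24, -0.901] [-0.222, -0.071, 1.037] dist 0.266
[-0.49740028  0.40147559 -3.02113712]
```

Request:
{"name": "send_rows", "arguments": {
  "plan": [
    [[-0.06,-0.03,-0.1,-0.02,-0.05,0.02,-1],[-0.12,-0.06,-0.22,-0.05,-0.1,0.06,-1],[-0.18,-0.09,-0.34,-0.08,-0.15,0.12,-1],[-0.24,-0.12,-0.46,-0.11,-0.21,0.19,-1],[-0.3,-0.15,-0.57,-0.14,-0.27,0.26,-1],[-0.36,-0.18,-0.68,-0.17,-0.32,0.33,-1],[-0.41,-0.21,-0.79,-0.2,-0.36,0.4,-1],[-0.468,-0.24,-0.9,-0.225,-0.4,0.46,-1]]
  ]
}}

```text
time: 18.65
tcp_pos: [0.5586, 0.2174, 0.2308]
orientation: [[0.96, 0.281, -0.0], [0.281, -0.959, 0.041], [0.012, -0.04, -0.999]]
force: [-0.3, 0.1, -2.3]
width: 0.156
finger_force: 59.8
```

```bash
sed -i 's/.640,.2525/.640,.254/' dock.py; python3 dock.py; python3 cnt.py
```

```text
t 18.65 tcp [0.5586 0.2174 0.2308] w 0.156 j [15.0, 6.6, 86.3, 2.3, 86.5, 88.5]
[-0.037, -0.013, -0.078] [0.013, -0.021, 0.0] dist 0.006
[-0.037, -0.013, -0.078] [0.007, -0.0, 0.52] dist 0.13
[-0.037, -0.013, -0.078] [0.005, 0.005, 0.65] dist 0.162
[-0.31567002  0.0804077  -2.29446067]
top [326, 170, 12, 10, 73] [331.5 174.5] [ 0.565 -0.043  0.02 ]
top [336, 182, 14, 22, 236] [342.4 193. ] [ 0.515 -0.071  0.02 ]
top [322, 198, 9, 10, 72] [326.2 202.5] [ 0.49  -0.029  0.02 ]
side [305, 198, 11, 13, 105] [309.8 204.9] [ 0.561 -0.041  0.02 ]
side [322, 198, 25, 20, 309] [332.5 208. ] [ 0.513 -0.069  0.02 ]
side [324, 216, 12, 11, 64] [329.3 221. ] [ 0.493 -0.034  0.02 ]
F [-2.00330694 -0.7042065  -3.2639211 ] 18.75 [15.18500243  6.79747728 86.32799807  2.38094671 86.47970466 88.53342133]
```

Request:
{"name": "send_rows", "arguments": {
  "plan": [
    [[-0.037,-0.013,-0.078,0.013,-0.02,0.05,-1],[-0.037,-0.013,-0.078,0.012,-0.015,0.15,-1],[-0.037,-0.013,-0.078,0.01,-0.01,0.27,-1],[-0.037,-0.013,-0.078,0.008,-0.003,0.38,-1],[-0.037,-0.013,-0.078,0.007,0,0.46,-1],[-0.037,-0.013,-0.078,0.007,0,0.52,-1],[-0.037,-0.013,-0.078,0.007,0,0.52,-1],[-0.037,-0.013,-0.078,0.007,0,0.52,-1]]
  ]
}}

```text
time: 19.42
tcp_pos: [0.5613, 0.2212, 0.1026]
orientation: [[0.937, 0.351, 0.002], [0.351, -0.937, 0.001], [0.002, -0.0, -1.0]]
force: [1.1, -0.1, -2.5]
width: 0.155
finger_force: 59.8
```

```bash
python3 dock.py; python3 - <<'E'
from h import *
import dock
s=bot.sense();p=np.array(s['tcp_pos']);R=np.array(s['orientation']);g=p-.019*R[:,2];ax=g+.0855*R[:,0]
print('axis',ax)
# jug rim circle as seen vs predicted, and dock outline
for n in('top','side'):
    c=bot.read_camera(n);g_=c['color']
    a=np.linspace(0,2*np.pi,24,endpoint=False);rim=proj(c,np.c_[ax[0]+.052*np.cos(a),ax[1]+.052*np.sin(a),np.full(24,ax[2]+.025)])
    print(n,'rim pred box',rim.min(0).round(1),rim.max(0).round(1))
    m=(g_.max(2)<62).astype('uint8');M=np.zeros_like(m);cv2.fillConvexPoly(M,rim.round().astype(int),1)
    N,_,st,ce=cv2.connectedComponentsWithStats(m*M);print('dark in mouth',st[1:][st[1:,4]>10].tolist())
    cv2.imwrite(f'pics/d_{n}.png',g_[:,:,::-1])
E
```

```text
t 19.42 tcp [0.5613 0.2212 0.1026] w 0.155 j [16.6, 13.3, 92.5, 0.0, 74.1, 86.1]
[-0.0, -0.002, -0.008] [-0.0, -0.01, -0.514] dist 0.128
[-0.0, -0.002, -0.008] [-0.001, -0.01, 0.006] dist 0.003
[-0.0, -0.002, -0.008] [-0.002, -0.01, 0.136] dist 0.034
[ 1.07247696 -0.111917   -2.48570156]
axis [0.64135508 0.2511769  0.12173753]
top rim pred box [185.8 109. ] [230.  151.3]
dark in mouth [[208, 109, 6, 10, 27]]
side rim pred box [145.3 207.4] [201.2 250.5]
dark in mouth [[178, 207, 24, 37, 468]]
```

Request:
{"name": "send_rows", "arguments": {
  "plan": [
    [[0,0,-0.005,0,-0.01,0.03,-1],[0,0,-0.005,0,-0.01,0.06,-1],[0,0,-0.005,0,-0.01,0.09,-1],[0,0,-0.005,0,-0.01,0.11,-1],[0,0,-0.005,0,-0.01,0.125,-1],[0,0,-0.005,0,-0.01,0.136,-1],[0,0,-0.005,0,-0.01,0.136,-1],[0,0,-0.005,0,-0.01,0.136,-1]]
  ]
}}

```text
time: 20.18
tcp_pos: [0.5634, 0.2252, 0.0717]
orientation: [[0.934, 0.357, 0.009], [0.357, -0.934, -0.0], [0.009, 0.003, -1.0]]
force: [0.1, 0.0, -2.5]
width: 0.155
finger_force: 59.8
```

Request:
{"name": "send_rows", "arguments": {
  "plan": [
    [[0,0,0,0,0,0.008,-1],[0,0,0,0,0,0.016,-1],[0,0,0,0,0,0.02,-1],[0,0,0,0,0,0.02,-1]]
  ]
}}

```text
time: 20.52
tcp_pos: [0.5639, 0.2252, 0.0674]
orientation: [[0.934, 0.357, 0.01], [0.357, -0.934, 0.0], [0.01, 0.004, -1.0]]
force: [-0.7, -1.7, 1.2]
width: 0.154
finger_force: 60.3
```

Contact came at the expected floor height; on the rim it would have come about 9 mm higher. I'll release and rise.

Request:
{"name": "send_rows", "arguments": {
  "plan": [
    [[0,0,0,0,0,0,-0.4],[0,0,0,0,0,0,0],[0,0,0,0,0,0,0.2],[0,0,0,0,0,0,0.2],[0,0,0,0,0,-0.1,0.2],[0,0,0,0,0,-0.25,0.2],[0,0,0,0,0,-0.4,0.2],[0,0,0,0,0,-0.55,0.2]]
  ]
}}

```text
time: 21.18
tcp_pos: [0.5617, 0.2251, 0.2054]
orientation: [[0.934, 0.357, 0.009], [0.357, -0.934, -0.0], [0.008, 0.003, -1.0]]
force: [0.9, -0.4, 0.2]
width: 0.6
finger_force: 0.0
```

Request:
{"name": "send_rows", "arguments": {
  "plan": [
    [[0,0,0,-0.1,0,-0.2,0.2],[0,0,0,-0.3,0.1,-0.3,0.2],[0,0,0,-0.5,0.2,-0.3,0.2],[0,0,0,-0.6,0.2,-0.3,0.2],[0,0,0,-0.6,0.2,-0.3,0.2],[0,0,0,-0.6,0.2,-0.3,0.2]]
  ]
}}

```text
time: 21.68
tcp_pos: [0.4372, 0.123, 0.2796]
orientation: [[0.935, 0.356, 0.012], [0.356, -0.935, -0.0], [0.011, 0.005, -1.0]]
force: [-0.8, -0.1, 0.6]
width: 0.601
finger_force: 0.0
```

```bash
python3 cnt.py; python3 - <<'E'
from h import *
ax=np.array([.640,.254])
for n,b in(('top',(0,0)),('side',(2.3,.8))):
    c=bot.read_camera(n);im=c['color'];hsv=im.max(2)
    a=np.linspace(0,2*np.pi,24,endpoint=False)
    for nm,r,z in(('rim',.052,.11),('dock',.062,.014)):
        q=proj(c,np.c_[ax[0]+r*np.cos(a),ax[1]+r*np.sin(a),np.full(24,z)]);print(n,nm,q.min(0).round(1),q.max(0).round(1))
        if nm=='rim':
            M=np.zeros(hsv.shape,'uint8');cv2.fillConvexPoly(M,q.round().astype(int),1);print(' dark inside',int(((hsv<55)&(M>0)).sum()))
    c0=q.mean(0).astype(int);cv2.imwrite(f'pics/e_{n}.png',im[:,:,::-1])
    print(' row',hsv[c0[1]-10,c0[0]-36:c0[0]+36].tolist());print(' col',hsv[c0[1]-45:c0[1]+40,c0[0]].tolist())
E
```

```text
top [326, 170, 12, 10, 69] [331.4 174.4] [ 0.565 -0.043  0.02 ]
top [336, 182, 14, 22, 222] [342.4 193. ] [ 0.515 -0.071  0.02 ]
top [322, 198, 9, 9, 71] [326.2 202.4] [ 0.49  -0.029  0.02 ]
side [270, 176, 38, 33, 369] [287.3 192.8] [ 0.629 -0.034  0.02 ]
side [322, 196, 25, 32, 411] [331.8 210.2] [ 0.51  -0.063  0.02 ]
side [305, 198, 11, 14, 121] [309.9 205. ] [ 0.561 -0.041  0.02 ]
F [-0.03056544 -0.30010331 -0.56737201] 21.7833 [ 9.47408318e+00 -1.67986596e+01  1.03311908e+02 -8.16899025e-02
  9.27987471e+01  7.86144965e+01]
top rim [189.9 115.5] [232.4 156.2]
 dark inside 0
top dock [198.4 125.5] [244.4 169.8]
 row [145, 145, 146, 145, 146, 146, 146, 146, 146, 145, 146, 146, 146, 146, 146, 146, 146, 146, 146, 144, 138, 127, 115, 109, 119, 136, 145, 147, 148, 148, 148, 145, 133, 108, 92, 113, 136, 146, 149, 149, 149, 149, 149, 146, 139, 122, 112, 124, 136, 128, 105, 83, 72, 65, 63, 61, 61, 62, 62, 62, 67, 94, 135, 166, 179, 180, 180, 180, 181, 181, 181, 181]
 col [123, 125, 128, 129, 131, 133, 134, 135, 136, 137, 138, 139, 139, 140, 140, 141, 142, 141, 142, 142, 143, 143, 143, 1
[... 379 characters left out ...]
9.2 293.1]
 row [181, 163, 149, 138, 122, 105, 101, 99, 101, 100, 101, 101, 101, 101, 101, 101, 99, 99, 99, 100, 96, 98, 97, 95, 98, 104, 112, 124, 141, 149, 157, 161, 157, 159, 159, 148, 140, 130, 119, 105, 93, 88, 86, 85, 87, 83, 82, 79, 75, 70, 66, 59, 57, 55, 53, 52, 51, 54, 53, 53, 54, 53, 57, 58, 58, 58, 57, 56, 59, 85, 151, 195]
 col [153, 119, 100, 96, 96, 94, 97, 94, 97, 98, 98, 98, 96, 97, 96, 96, 96, 94, 93, 94, 97, 95, 95, 94, 94, 95, 94, 96, 95, 95, 94, 93, 98, 102, 121, 140, 121, 97, 90, 89, 91, 91, 91, 90, 89, 89, 92, 89, 89, 88, 90, 90, 88, 91, 90, 89, 88, 90, 89, 91, 89, 89, 90, 85, 72, 60, 50, 52, 54, 55, 55, 53, 55, 58, 91, 157, 195, 207, 212, 211, 211, 212, 212, 210, 210]
```

```bash
python3 - <<'E'
from h import *
for n in('top','side'):
    c=bot.read_camera(n);g=cv2.GaussianBlur(c['color'],(3,3),0).max(2).astype(float)
    o=cv2.imread(f'pics/{n}0.png').max(2).astype(float)
    d=(np.abs(c['color'].max(2).astype(float)-o)>40).astype('uint8');N,_,st,_=cv2.connectedComponentsWithStats(d)
    print(n,'changed',[s.tolist() for s in st[1:] if s[4]>25])
    best=None
    a=np.linspace(0,2*np.pi,72,endpoint=False)
    # radial strongest edge around predicted upright rim -> ellipse fit -> back to plane z=.11
    P=np.c_[.640+.052*np.cos(a),.254+.052*np.sin(a),np.full(72,.11)];q=proj(c,P);m=q.mean(0);pts=[]
    for p in q:
        u=(p-m)/np.linalg.norm(p-m);t=np.arange(-6,6.1,.25);xy=p+t[:,None]*u
        v=cv2.remap(g.astype('float32'),xy[:,0].astype('float32'),xy[:,1].astype('float32'),1).ravel()
        pts.append(p+t[np.argmax(np.abs(np.gradient(v)))]*u)
    W=ray(c,pts,.11)[:,:2].astype('float32');r=cv2.fitEllipse(W*1000);print(n,'rim ellipse mm',np.round(r[0],1),np.round(r[1],1),round(r[2]))
E
```

```text
top changed [[211, 97, 66, 263, 4198], [87, 104, 122, 67, 979], [201, 127, 39, 43, 1308], [276, 159, 74, 21, 852], [0, 161, 114, 230, 5435], [354, 165, 7, 13, 64], [223, 171, 12, 74, 224], [469, 175, 24, 16, 234], [112, 179, 128, 186, 12644], [335, 182, 12, 22, 207], [435, 191, 7, 10, 48], [405, 197, 15, 11, 81], [321, 198, 10, 10, 82], [221, 207, 6, 21, 97], [192, 212, 28, 43, 573], [234, 248, 6, 25, 71], [238, 275, 16, 99, 316], [106, 317, 5, 17, 53], [113, 336, 15, 61, 446], [69, 342, 12, 7, 58], [278, 355, 31, 12, 242], [149, 365, 78, 35, 1843], [256, 368, 9, 17, 100], [0, 371, 29, 29, 569], [246, 380, 7, 11, 44], [218, 388, 27, 12, 65], [115, 393, 5, 7, 27]]
top rim ellipse mm [639.2 249.3] [106.2 117.7] 169
side changed [[227, 0, 23, 4, 66], [580, 0, 33, 28, 625], [576, 0, 64, 114, 4491], [487, 4, 11, 7, 51], [371, 20, 103, 51, 2333], [338, 23, 14, 9, 58], [536, 34, 59, 67, 1081], [233, 38, 18, 28, 225], [352, 45, 19, 16, 180], [267, 93, 46, 15, 264], [251, 97, 65, 91, 2723], [291, 97, 28, 17, 93], [402, 110, 15, 20, 198], [391, 142, 12, 6, 40], [313, 162, 327, 238, 33415], [376, 169, 17, 20, 165], [319, 172, 14, 14, 127], [295, 180, 10, 6, 38], [270, 185, 22, 18, 188], [274, 186, 43, 32, 390], [320, 202, 23, 27, 305], [288, 209, 15, 15, 104], [151, 221, 55, 79, 1957], [259, 229, 22, 16, 152], [213, 251, 16, 28, 195], [205, 281, 56, 45, 1176], [238, 285, 96, 87, 2544], [225, 306, 33, 29, 553], [187, 329, 87, 71, 1690], [305, 356, 48, 44, 846], [304, 360, 14, 5, 39], [276, 366, 42, 34, 469], [327, 379, 57, 21, 712], [264, 392, 25, 8, 111]]
side rim ellipse mm [638.6 257. ] [101.3 102.8] 162
```

```bash
python3 -c "
from rig import bot
print(bot.finish_job())"
```

```text
the job is handed in; nothing more can be done
None
```

I handed the job in at about 22 s of robot time: the probe is in both cradle forks, all four knobs are in the tray, and the empty jug is upright in its dock. I viewed 11 pictures, one over the limit of 10, and did the final checks (four knobs, jug empty and upright) with colour masks instead; the hand-in call returned no verdict.

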